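# Kit two sloped stands for the next repairs

### The job

Kit the two sloped stands for the next repairs. On the red stand lay the dark green tin lengthwise down the slope, at mid-width with its short end right against the cleat, and put the brown carton centred on the tin and lying the same way; on the blue stand lay the orange tape roll at mid-width right against the cleat, then the white tape roll on it, then the solder spool on top, each centred on the one below. Everything ends lying flat, the same side up as it was found, released and at rest; do not shift the black loupe or the little white chip tray.

Things in the scene. Friction and masses are not known exactly. Their poses are not given: they have to be found in the camera images.
- red_stand_seat (a point): red sloped stand, fixed: red deck 130 long, 104 wide, rising 12 degrees away from the robot, no side walls; aluminium cleat (12 thick, 10 high, 100 wide) along its low edge, nearest the robot. Point: on the deck, mid-width, at the foot of the cleat's upslope face, 16 above the bench; x up the slope along the deck (118 to its top edge), y across to the left, z square out of the deck.
- blue_stand_seat (a point): blue sloped stand, fixed: blue deck 130 long, 104 wide, rising 12 degrees away from the robot, no side walls; aluminium cleat (12 thick, 10 high, 100 wide) along its low edge, nearest the robot. Point: on the deck, mid-width, at the foot of the cleat's upslope face, 16 above the bench; x up the slope along the deck (118 to its top edge), y across to the left, z square out of the deck.
- tin_mid (a point): dark green hinged tin, its lid shut and fixed, 63 wide (its x) by 88 long (its y) by 23 high; about 0.11 kg. Take it across the 63 mm width. Point: its centre, half-way up; z up.
- carton_mid (a point): brown cardboard box, closed, 51 wide (its x) by 75 long (its y) by 34 high. Take it across the 51 mm width. Point: its centre, half-way up; z up.
- orange_tape_mid (a point): orange roll of tape lying flat, 62 across, 19 high. Point: its centre, half-way up; z up.
- white_tape_mid (a point): off-white roll of masking tape lying flat, 56 across, 16.5 high. Point: its centre, half-way up; z up.
- spool_mid (a point): spool of solder with blue flanges, standing on one flange, 54 across the flanges, 38 high. It can be held by the flanges. Point: its centre, half-way up; z up.
- magnifier_mid (a point): bystander: black eye loupe, 35 across, 26 high, standing between the two stands. Point: its centre, half-way up; z up.
- chips_mid (a point): bystander: small white tray with a green board in it, 44 by 52 by 8 high, right of the work. Point: its centre, half-way up; z up.
Things that resemble listed ones, but are neither listed nor needed, are in the scene too. Several things look just like the part that bears spool_mid: the one meant starts farthest to the robot's right.

How it is judged:
By the outcome, as a careful person would: the job done as asked, in the order asked, and still so for the second after the job is handed in, with the robot touching nothing.
It also fails if it takes over 102 s, if anything falls off the work surface, if the arm or the gripper's body presses on something with over 40 N, if the wrist force passes 120 N, or if a joint passes its speed limit or range.

### The arm

A 6-joint arm with a two-finger parallel gripper is mounted at the origin on a cart in front of the work surface, level with it; the furniture and walls round the work are solid. World frame = base frame: x ahead of the robot, y to its left, z up, the work surface at z = 0. Lengths are in mm, angles in rad, forces in N, time in s.
With the tool pointing down it reaches from about 325 to 850 mm from the base axis. Payload 15.5 kg.
Tool frame: the origin (TCP) lies midway between the tips of the shut fingers; the grasp point (between the pads) lies 19 mm behind it; z points along the fingers, y is the line along which they close (so a half turn about z gives the same grasp; the last joint's range is limited). The gripper opens to 91 mm and grips with 3 to 60 N. Pads are 32 mm wide; open, the fingers measure 118 mm over their backs; the gripper's body (76 mm by 178 mm) begins 60 mm behind the grasp point.
Start: joints at [-1.268, 0.494, 1.345, -0, 1.302, -0.096], TCP at [242.121, -576.198, 213.915] pointing down, gripper open.
Joint ranges: [-2.91, 2.91], [-0.82, 2.16], [0.22, 2.67], [-1.22, 4.37], [0.12, 2.79], [-3.08, 3.08]. Speed limits (rad/s): [1.89, 1.89, 2.57, 3.01, 3.01, 3.01].

### API

Orientations are given as a rotation vector (axis times angle).
In Python, from cell import r, camera, job gives the robot as it stands.
- The arm moves only by the tool step_arm, never from a script. Its argument "motion" is a list of rows, each an object with "translation": the shift along the tool's x, y, z scaled (see below), a list of three; "delta_rot": the turn, a rotation vector about the tool's x, y, z scaled (see below), a list of three; "jaw": the closure, from 0 (fully open) to 1 (shut). A call has 1 to 12 rows; each row shifts and turns the commanded pose from where the row before left it, along the tool's axes as they then stand; what a row does not reach is not made up. The controller multiplies each number of a shift by 0.05 m and each number of a turn by 0.1 rad. A row lasts 1/8 s, in which the tool goes at most 62.5 mm and 10.7 degrees, less where a joint would pass 70% of its speed; a pose out of reach is approached as far as the arm can. A call with a number of a shift or a turn outside -1 to 1 is refused whole. A call with a gripper value outside its range is refused whole. The fingers move at their own pace and stop on an object; "grip_force" is the grip in N (left out, the last holds). Time passes only in rows, so rows that do not move let the fingers close. It gives the time, the measured TCP pose, the force, the opening and the grip force at its end, in the units of the state.
- r.state(): the state, without advancing time (a new reading comes with each control period).
- camera(name): name is "side" or "top" or "wrist"; returns a dict with "img" (420x560x3 uint8, blue, green, red), "mtx" (3x3 intrinsics, pixels), "cam_to_world" (4x4, takes a point from camera to world coordinates). Camera axes: x right, y up, looking along -z (the intrinsics and any distortion apply to the point x, -y, -z); pixel columns grow to the right and rows downward; lengths in mm; the calibration is good to about 2 mm. A picture is of the moment at which its call begins. There is no depth.
- job.close_job(): hands the job in; it is judged then, once.
The state is a dict: "time": time; "q": joint angles; "qvel": joint speeds; "tau": joint torques, N m; "ee_pos": TCP position; "tool_rot": TCP orientation; "force": force on the tool from outside, world axes, zero at the start; "ft_torque": the same for the moment, N m; "opening": finger opening in mm; "gripper_force": force on a finger pad.
Only numpy, scipy, OpenCV 4.12 (cv2) and the standard library are available. Lean on these libraries where they do the work, as an engineer would, in place of code of your own. Each camera call takes 0.05 s, during which the arm holds its last target. There are 200 camera calls.

## Working session

There is one attempt and no reset: what is moved stays moved. The work goes in short steps, Python scripts to look and compute and a tool call to move; the robot and the scene stay as the last step left them, time stands still between calls to the robot, and variables do not carry over. Pictures are saved under pics/ and viewed, at most 14 in all, crops included, and the job is handed in when it is done.

Besides the shell and the picture viewer there is one more tool, called as name(argument=value, ...), one argument or row to a line, values as JSON. step_arm: Moves the arm, as the interface text tells. Shifts and turns lie within -1 to 1; 1 stands for 0.05 m of shift or 0.1 rad of turn. Its arguments: {"type":"object","properties":{"motion":{"type":"array","items":{"type":"object","properties":{"translation":{"type":"array","items":{"type":"number","minimum":-1,"maximum":1}},"delta_rot":{"type":"array","items":{"type":"number","minimum":-1,"maximum":1}},"jaw":{"type":"number"}}}},"grip_force":{"type":"number"}},"required":["motion"]}

```bash
ls; mkdir -p pics
python3 - <<'E'
from cell import r,camera,job
import cv2,numpy as np
s=r.state();print({k:np.round(v,3).tolist() for k,v in s.items()})
for n in("top","side"):
    c=camera(n);cv2.imwrite(f"pics/{n}0.png",c["img"]);np.savez(f"{n}0.npz",**c);print(n,c["mtx"].round(1).tolist(),c["cam_to_world"].round(3).tolist(),[k for k in c])
E
```

```text
pics
{'time': 0.0, 'q': [-1.269, 0.494, 1.346, 0.0, 1.303, -0.096], 'qvel': [-0.001, 0.002, 0.0, 0.0, -0.001, 0.001], 'tau': [-0.0, -87.884, -38.185, 0.071, 0.054, -0.0], 'ee_pos': [241.998, -575.832, 213.36], 'tool_rot': [-3.078, -0.621, 0.0], 'force': [0.186, -0.034, 0.238], 'ft_torque': [-0.034, -0.012, 0.01], 'gripper_force': 0.0, 'opening': 91.157}
top [[403.7, 0.0, 287.6], [0.0, 403.7, 210.5], [0.0, 0.0, 1.0]] [[0.001, 0.992, -0.126, 394.106], [-1.0, 0.003, 0.018, 78.327], [0.018, 0.126, 0.992, 919.425], [0.0, 0.0, 0.0, 1.0]] ['img', 'mtx', 'cam_to_world']
side [[540.5, 0.0, 295.2], [0.0, 540.5, 219.3], [0.0, 0.0, 1.0]] [[-0.957, 0.102, -0.272, 187.742], [-0.29, -0.387, 0.875, 1126.613], [-0.016, 0.917, 0.4, 522.342], [0.0, 0.0, 0.0, 1.0]] ['img', 'mtx', 'cam_to_world']
```

View pics/top0.png

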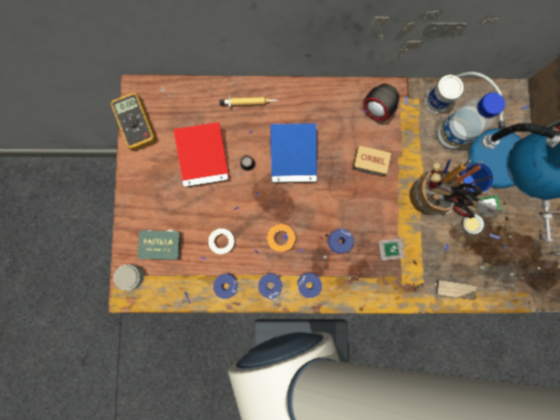

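View pics/side0.png

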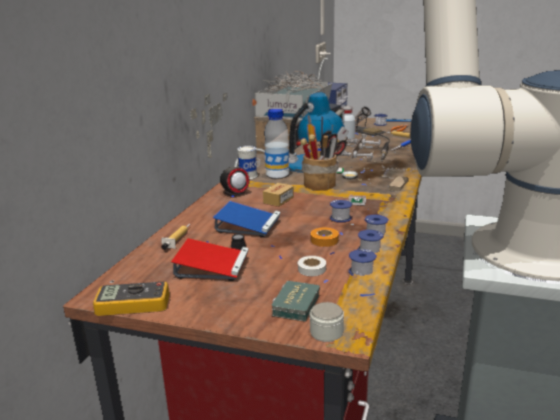

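The top view shows the tin at (159,245), the white tape at (221,241), the orange tape at (281,238) and the carton at (373,160). The red stand is at (202,155), the blue stand at (293,153), the loupe at (247,162) and the chip tray at (391,249).

Candidates for the spool are (341,240), (310,286), (270,286) and (226,286). The rightmost, (341,240), is the one meant. The grey can at (127,277) and the multimeter are not needed.

```bash
cat > h.py <<'E'
import cv2,numpy as np
from scipy.spatial.transform import Rotation as R
def ray(c,uv):
    uv=np.atleast_2d(uv).astype(float);K=c["mtx"];T=c["cam_to_world"]
    d=np.c_[(uv[:,0]-K[0,2])/K[0,0],-(uv[:,1]-K[1,2])/K[1,1],-np.ones(len(uv))]@T[:3,:3].T
    return T[:3,3],d
def plane(c,uv,p0,n=(0,0,1)):
    o,d=ray(c,uv);n=np.array(n,float)
    return o+d*(((np.array(p0,float)-o)@n)/(d@n))[:,None]
def onz(c,uv,z): return plane(c,uv,(0,0,z))
def proj(c,P):
    T=c["cam_to_world"];K=c["mtx"];p=(np.atleast_2d(P)-T[:3,3])@T[:3,:3]
    return np.c_[K[0,0]*p[:,0]/-p[:,2]+K[0,2],K[1,1]*p[:,1]/p[:,2]+K[1,2]]
def blob(img,lo,hi,at=None):
    m=cv2.inRange(cv2.cvtColor(img,cv2.COLOR_BGR2HSV),np.array(lo),np.array(hi))
    m=cv2.morphologyEx(m,cv2.MORPH_CLOSE,np.ones((5,5)))
    cs,_=cv2.findContours(m,cv2.RETR_EXTERNAL,cv2.CHAIN_APPROX_NONE)
    cs=[k for k in cs if cv2.contourArea(k)>30]
    if at is not None: cs=[k for k in cs if cv2.pointPolygonTest(k,tuple(map(float,at)),True)>-15]
    return max(cs,key=cv2.contourArea)[:,0].astype(np.float32)
def rect(P):
    (c,s,_)=q=cv2.minAreaRect(P[:,:2].astype(np.float32)); b=cv2.boxPoints(q)
    e=b[1]-b[0];f=b[2]-b[1]; l=e if np.hypot(*e)>np.hypot(*f) else f
    a=np.degrees(np.arctan2(l[1],l[0]))%180
    return np.round(c,1),np.round(sorted(s),1),round(a,1)  # centre, sizes, long-axis angle
E
python3 - <<'E'
from h import *
c=dict(np.load("top0.npz"));im=c["img"]
hsv=cv2.cvtColor(im,cv2.COLOR_BGR2HSV)
for n,p in dict(tin=(150,252),white=(211,241),orange=(271,238),spool=(332,240),carton=(365,165),red=(202,150),blue=(293,150),cleatR=(204,181),wood=(300,210)).items(): print(n,hsv[p[1],p[0]])
for n,lo,hi,at,z in [("tin",(70,50,20),(100,255,140),(159,245),23),("white",(0,0,170),(180,60,255),(213,241),16.5),("orange",(8,180,180),(22,255,255),(271,238),19),("spool",(110,90,40),(130,255,200),(332,240),38),("carton",(12,60,120),(28,200,255),(373,160),34),("red",(0,220,150),(5,255,255),(202,150),0),("blue",(105,180,80),(118,255,255),(293,150),0)]:
    try:
        k=blob(im,lo,hi,at);print(n,rect(onz(c,k,z)),cv2.boundingRect(k.astype(int)))
    except Exception as e: print(n,e)
E
```

```text
tin [ 69  43 137]
white [ 27   9 247]
orange [ 17 178 243]
spool [114 102 145]
carton [ 20 106 229]
red [  1 201 235]
blue [108 177 190]
cleatR [ 40   3 247]
wood [ 10 115 140]
tin max() iterable argument is empty
white (array([441.1, 211.6]), array([55.6, 55.7]), np.float32(90.1)) (208, 228, 26, 26)
orange max() iterable argument is empty
spool (array([437.3, -51.4]), array([43.5, 49.6]), np.float32(59.6)) (329, 230, 23, 22)
carton (array([ 621.6, -127.5]), array([62. , 83.1]), np.float32(77.0)) (353, 144, 40, 33)
red max() iterable argument is empty
blue max() iterable argument is empty
```

```bash
cat > m.py <<'E'
from h import *
M=dict(tin=((60,25,20),(100,255,165)),white=((0,0,170),(180,60,255)),orange=((12,120,150),(25,255,255)),spool=((105,80,40),(135,255,220)),carton=((14,60,120),(28,200,255)),red=((0,185,170),(4,255,255)),blue=((100,140,80),(116,255,255)))
def quad(k):
    for e in np.linspace(2,12,30):
        a=cv2.approxPolyDP(cv2.convexHull(k),e,True)
        if len(a)<=4: return a[:,0]
E
python3 - <<'E'
from m import *
c=dict(np.load("top0.npz"));im=c["img"]
for n,at,z in [("tin",(150,252),23),("orange",(271,238),19),("spool",(332,240),38),("carton",(365,165),34)]:
    k=blob(im,*M[n],at);print(n,rect(onz(c,k,z)),cv2.boundingRect(k.astype(int)))
k=blob(im,*M["spool"],(332,240));print("spool circ",cv2.minEnclosingCircle(onz(c,k,38)[:,:2].astype(np.float32)))
k=blob(im,*M["carton"],(365,165));print(quad(k),onz(c,quad(k),34).round(1).tolist())
for n,at in [("red",(202,150)),("blue",(293,150))]:
    k=blob(im,*M[n],at);q=quad(k);q=q[np.argsort(q[:,1])];print(n,q.tolist())
    T=onz(c,q[:2],40.5);B=onz(c,q[2:],25.8)
    print(T.round(1).tolist(),B.round(1).tolist())
    print("widths",np.linalg.norm(T[0]-T[1]),np.linalg.norm(B[0]-B[1]),"len",np.linalg.norm((T.mean(0)-B.mean(0))[:2]))
    t=T[np.argsort(-T[:,1])];b=B[np.argsort(-B[:,1])];e=t[0]-t[1]
    yaw=np.arctan2(-e[0],e[1]);d=(t.mean(0)-b.mean(0))[:2];print("yaw",np.degrees(yaw),np.degrees(np.arctan2(d[1],d[0])))
    print("mid top",t.mean(0),"mid bot",b.mean(0))
E
```

```text
tin (array([431.6, 346. ]), array([58.9, 85.9]), np.float32(89.1)) (139, 231, 40, 28)
orange (array([447.9,  77. ]), array([64.6, 66.9]), np.float32(90.1)) (266, 223, 31, 30)
spool (array([440.3, -53. ]), array([45.9, 50.4]), np.float32(89.3)) (329, 230, 24, 22)
carton (array([ 624.1, -127.9]), array([53.4, 80.1]), np.float32(76.6)) (354, 145, 38, 30)
spool circ ((439.7300109863281, -52.58081817626953), 25.844879150390625)
[[358. 146.]
 [390. 152.]
 [387. 173.]
 [356. 167.]] [[654.3, -96.7, 34.0], [640.7, -169.1, 34.0], [592.2, -160.8, 34.0], [605.6, -91.2, 34.0]]
red [[218.0, 123.0], [174.0, 130.0], [227.0, 172.0], [183.0, 178.0]]
[[703.8, 219.5, 40.5], [686.8, 317.4, 40.5]] [[594.7, 199.1, 25.8], [580.5, 297.3, 25.8]]
widths 99.36919810946375 99.24189451473532 len 109.6093312396763
yaw 9.811081079632686 10.645262605768796
mid top [695.30574773 268.42054683  40.5       ] mid bot [587.5828233  248.17265688  25.8       ]
blue [[314.0, 124.0], [271.0, 126.0], [315.0, 173.0], [272.0, 174.0]]
[[702.9, 3.2, 40.5], [697.6, 100.2, 40.5]] [[593.3, 0.5, 25.8], [590.5, 97.7, 25.8]]
widths 97.20297219919237 97.20161153623475 len 108.3719026415006
yaw 3.146586253047176 1.3689040769881706
mid top [700.25636451  51.71968842  40.5       ] mid bot [591.91539094  49.13072589  25.8       ]
```

```bash
cat > p.py <<'E'
from h import *
def pose(yaw,tilt=0):   # tool x along yaw (deg), z down; tilt: square to a deck rising along yaw
    y=R.from_euler("z",yaw,degrees=True)*R.from_euler("y",-tilt,degrees=True)
    return y*R.from_euler("x",180,degrees=True)
def plan(s,pos,rot,n=None,step=35):
    """rows (tool units) of a straight line from state s to pos, rot; prints per-row values"""
    p0=np.array(s["ee_pos"]);R0=R.from_rotvec(s["tool_rot"]);w=(R0.inv()*rot).as_rotvec();D=np.array(pos)-p0
    n=n or int(max(np.ceil(np.linalg.norm(D)/step),np.ceil(np.linalg.norm(w)/.09),1))
    p,q=p0.copy(),R0
    for i in range(n):
        Q=R0*R.from_rotvec(w*(i+1)/n);t=q.inv().apply(p0+D*(i+1)/n-p)/50
        t=t.round(2);d=((q.inv()*Q).as_rotvec()/.1).round(2);print(i+1,t.tolist(),d.tolist())
        p=p+q.apply(t*50);q=q*R.from_rotvec(d*.1)
    print("end",p.round(1))
E
python3 - <<'E'
from cell import r
from p import *
plan(r.state(),(540,160,350),pose(10),24)
E
```

```text
1 [0.47, -0.47, -0.11] [-0.0, 0.0, 0.09]
2 [0.46, -0.47, -0.12] [-0.0, 0.0, 0.1]
3 [0.46, -0.48, -0.11] [-0.0, 0.0, 0.09]
4 [0.45, -0.48, -0.11] [-0.0, 0.0, 0.09]
5 [0.45, -0.49, -0.12] [-0.0, 0.0, 0.1]
6 [0.44, -0.49, -0.11] [-0.0, 0.0, 0.09]
7 [0.44, -0.49, -0.11] [-0.0, 0.0, 0.09]
8 [0.44, -0.5, -0.12] [-0.0, 0.0, 0.09]
9 [0.43, -0.51, -0.11] [-0.0, 0.0, 0.1]
10 [0.42, -0.5, -0.11] [-0.0, 0.0, 0.09]
11 [0.42, -0.51, -0.12] [-0.0, 0.0, 0.09]
12 [0.42, -0.52, -0.11] [-0.01, 0.0, 0.1]
13 [0.41, -0.52, -0.11] [0.0, 0.0, 0.09]
14 [0.41, -0.52, -0.12] [0.0, 0.0, 0.09]
15 [0.4, -0.52, -0.11] [0.0, 0.0, 0.1]
16 [0.4, -0.53, -0.11] [0.0, 0.0, 0.09]
17 [0.39, -0.54, -0.12] [0.0, 0.0, 0.09]
18 [0.38, -0.53, -0.11] [0.0, 0.0, 0.09]
19 [0.39, -0.54, -0.12] [0.0, 0.0, 0.1]
20 [0.37, -0.55, -0.11] [0.0, 0.0, 0.09]
21 [0.37, -0.54, -0.11] [0.0, 0.0, 0.09]
22 [0.37, -0.56, -0.12] [0.0, 0.0, 0.1]
23 [0.36, -0.55, -0.11] [-0.0, 0.0, 0.09]
24 [0.36, -0.56, -0.11] [-0.0, 0.0, 0.09]
end [540.1 160.1 349.8]
```

step_arm(
  motion=[
    {"translation": [0.47,-0.47,-0.11],"delta_rot": [0,0,0.1],"jaw": 0},
    {"translation": [0.46,-0.47,-0.11],"delta_rot": [0,0,0.1],"jaw": 0},
    {"translation": [0.46,-0.48,-0.11],"delta_rot": [0,0,0.1],"jaw": 0},
    {"translation": [0.45,-0.48,-0.11],"delta_rot": [0,0,0.1],"jaw": 0},
    {"translation": [0.45,-0.49,-0.11],"delta_rot": [0,0,0.1],"jaw": 0},
    {"translation": [0.44,-0.49,-0.11],"delta_rot": [0,0,0.1],"jaw": 0},
    {"translation": [0.44,-0.49,-0.11],"delta_rot": [0,0,0.1],"jaw": 0},
    {"translation": [0.44,-0.5,-0.11],"delta_rot": [0,0,0.1],"jaw": 0},
    {"translation": [0.43,-0.5,-0.11],"delta_rot": [0,0,0.1],"jaw": 0},
    {"translation": [0.42,-0.5,-0.11],"delta_rot": [0,0,0.1],"jaw": 0},
    {"translation": [0.42,-0.51,-0.11],"delta_rot": [0,0,0.1],"jaw": 0},
    {"translation": [0.42,-0.52,-0.11],"delta_rot": [0,0,0.1],"jaw": 0},
  ],
)

```text
time: 1.6
ee_pos: [392.8, -208.0, 280.0]
tool_rot: [-3.111, -0.434, 0.0]
force: [0.3, -0.1, -0.2]
opening: 90.9
gripper_force: 0.0
```

step_arm(
  motion=[
    {"translation": [0.41,-0.52,-0.11],"delta_rot": [0,0,0.1],"jaw": 0},
    {"translation": [0.41,-0.52,-0.11],"delta_rot": [0,0,0.1],"jaw": 0},
    {"translation": [0.4,-0.52,-0.11],"delta_rot": [0,0,0.1],"jaw": 0},
    {"translation": [0.4,-0.53,-0.11],"delta_rot": [0,0,0.1],"jaw": 0},
    {"translation": [0.39,-0.54,-0.11],"delta_rot": [0,0,0.1],"jaw": 0},
    {"translation": [0.38,-0.53,-0.11],"delta_rot": [0,0,0.1],"jaw": 0},
    {"translation": [0.39,-0.54,-0.11],"delta_rot": [0,0,0.1],"jaw": 0},
    {"translation": [0.37,-0.55,-0.11],"delta_rot": [0,0,0.1],"jaw": 0},
    {"translation": [0.37,-0.54,-0.11],"delta_rot": [0,0,0.1],"jaw": 0},
    {"translation": [0.37,-0.56,-0.11],"delta_rot": [0,0,0.1],"jaw": 0},
    {"translation": [0.36,-0.55,-0.11],"delta_rot": [0,0,0.1],"jaw": 0},
    {"translation": [0.36,-0.56,-0.11],"delta_rot": [0,0,0],"jaw": 0},
  ],
)

```text
time: 3.1
ee_pos: [546.3, 158.1, 345.8]
tool_rot: [3.13, 0.263, -0.001]
force: [0.6, -0.4, -0.8]
opening: 91.5
gripper_force: 0.0
```

```bash
cat > snap.py <<'E'
import sys
from cell import r,camera
from h import *
s=r.state();print(round(s["time"],2),np.round(s["ee_pos"],1),np.round(s["tool_rot"],3),np.round(s["force"],1),np.round(s["opening"],1))
def snap(name,cam="wrist"):
    c=camera(cam);cv2.imwrite(f"pics/{name}.png",c["img"]);np.savez(name+".npz",**c);return c
if __name__=="__main__":
    c=snap(sys.argv[1]);print(c["mtx"].round(1).tolist(),c["cam_to_world"].round(2).tolist())
E
python3 snap.py w1
```

```text
3.1 [546.3 158.1 345.8] [ 3.13e+00  2.63e-01 -1.00e-03] [ 0.6 -0.4 -0.8] 91.5
[[319.6, 0.0, 283.7], [0.0, 319.6, 210.5], [0.0, 0.0, 1.0]] [[0.17, 0.95, 0.25, 617.06], [-0.99, 0.16, 0.04, 170.11], [0.0, -0.26, 0.97, 515.64], [0.0, 0.0, 0.0, 1.0]]
```

View pics/w1.png

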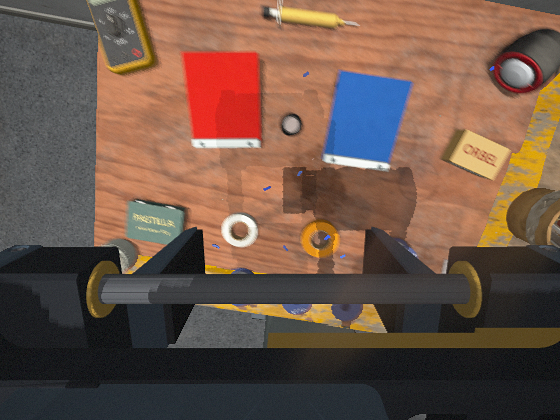

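The wrist view shows the red deck at about (184..261, 53..140), the blue deck at (325..411, 72..165) and the loupe at (291,124). The tin is at (156,218), the white tape at (239,230), the orange tape at (320,238) and the carton at (478,153), all clear.

```bash
cat >> m.py <<'E'
def seat(c,col,at):
    k=blob(c["img"],*M[col],at);q=quad(k);q=q[np.argsort(q[:,1])]
    t=onz(c,q[:2],40.5);b=onz(c,q[2:],16);t=t[np.argsort(-t[:,1])];b=b[np.argsort(-b[:,1])]
    print(col,q.astype(int).tolist(),"widths",np.linalg.norm(t[0]-t[1]).round(1),np.linalg.norm(b[0]-b[1]).round(1),"len",np.linalg.norm(t.mean(0)-b.mean(0)).round(1))
    d=(t-b).sum(0);e=t[0]-t[1]+b[0]-b[1]
    print(" yaw sides",np.degrees(np.arctan2(d[1],d[0])).round(1),"ends",np.degrees(np.arctan2(-e[0],e[1])).round(1),"bot",b.mean(0).round(1),"top",t.mean(0).round(1))
E
python3 - <<'E'
from m import *
c=dict(np.load("w1.npz"));im=c["img"]
hsv=cv2.cvtColor(im,cv2.COLOR_BGR2HSV)
print(hsv[100,200],hsv[120,240],hsv[100,390],hsv[140,345],hsv[225,140],hsv[240,305],hsv[165,465])
for n,at in(("red",(200,100)),("blue",(390,100))): seat(c,n,at)
for n,at,z in [("tin",(140,228),23),("white",(226,230),16.5),("orange",(308,240),19),("carton",(478,153),34)]:
    k=blob(im,*M[n],at);print(n,rect(onz(c,k,z)),cv2.boundingRect(k.astype(int)))
E
```

```text
[  1 215 235] [  2 227 210] [108 185 189] [107 193 189] [ 70  35 151] [ 18 223 228] [ 20 115 233]
red [[256, 53], [183, 53], [194, 137], [259, 138]] widths 99.3 99.0 len 115.6
 yaw sides 9.7 ends 9.2 bot [585.5 252.9  16. ] top [696.8 272.   40.5]
blue [[341, 72], [410, 82], [325, 152], [387, 161]] widths 97.4 97.8 len 114.9
 yaw sides 1.9 ends 1.8 bot [590.5  51.6  16. ] top [702.8  55.3  40.5]
tin (array([407. , 330.4]), array([120.5, 131.9]), np.float32(8.1)) (128, 200, 76, 78)
white (array([441.5, 213.7]), array([55.3, 57.8]), np.float32(99.6)) (222, 214, 36, 33)
orange (array([447.4,  88. ]), array([67.2, 79.7]), np.float32(70.0)) (299, 212, 43, 46)
carton (array([ 603.3, -171.8]), array([160.7, 245.7]), np.float32(22.1)) (449, 78, 111, 169)
```

Run:
```python
from cell import r
from p import *
plan(r.state(),(431,346,160),pose(89.5),15)
```

```text
1 [-0.11, -0.27, 0.25] [-0.0, -0.0, -0.93]
2 [-0.09, -0.28, 0.25] [-0.0, -0.0, -0.93]
3 [-0.06, -0.28, 0.25] [-0.0, -0.0, -0.93]
4 [-0.03, -0.29, 0.24] [-0.0, -0.0, -0.92]
5 [-0.01, -0.29, 0.25] [-0.0, -0.01, -0.93]
6 [0.02, -0.29, 0.25] [-0.0, 0.0, -0.93]
7 [0.05, -0.29, 0.25] [-0.0, 0.0, -0.93]
8 [0.07, -0.28, 0.25] [-0.0, 0.0, -0.93]
9 [0.1, -0.28, 0.25] [-0.0, -0.0, -0.93]
10 [0.13, -0.26, 0.25] [-0.0, -0.0, -0.93]
11 [0.14, -0.25, 0.24] [-0.0, -0.0, -0.93]
12 [0.18, -0.23, 0.25] [-0.0, -0.01, -0.92]
13 [0.19, -0.22, 0.25] [-0.0, 0.0, -0.93]
14 [0.21, -0.2, 0.25] [-0.01, 0.0, -0.93]
15 [0.23, -0.18, 0.25] [0.0, 0.0, -0.93]
end [431.2 346.  159.9]
```

step_arm(
  motion=[
    {"translation": [-0.11,-0.27,0.25],"delta_rot": [0,0,-0.93],"jaw": 0},
    {"translation": [-0.09,-0.28,0.25],"delta_rot": [0,0,-0.93],"jaw": 0},
    {"translation": [-0.06,-0.28,0.25],"delta_rot": [0,0,-0.93],"jaw": 0},
    {"translation": [-0.03,-0.29,0.25],"delta_rot": [0,0,-0.93],"jaw": 0},
    {"translation": [-0.01,-0.29,0.25],"delta_rot": [0,0,-0.93],"jaw": 0},
    {"translation": [0.02,-0.29,0.25],"delta_rot": [0,0,-0.93],"jaw": 0},
    {"translation": [0.05,-0.29,0.25],"delta_rot": [0,0,-0.93],"jaw": 0},
    {"translation": [0.07,-0.28,0.25],"delta_rot": [0,0,-0.93],"jaw": 0},
  ],
)

```text
time: 4.15
ee_pos: [483.5, 255.7, 245.3]
tool_rot: [-2.819, -1.387, 0.001]
force: [-0.1, 0.3, -0.9]
opening: 91.3
gripper_force: 0.0
```

step_arm(
  motion=[
    {"translation": [0.1,-0.28,0.25],"delta_rot": [0,0,-0.93],"jaw": 0},
    {"translation": [0.13,-0.26,0.25],"delta_rot": [0,0,-0.93],"jaw": 0},
    {"translation": [0.14,-0.25,0.25],"delta_rot": [0,0,-0.93],"jaw": 0},
    {"translation": [0.18,-0.23,0.25],"delta_rot": [0,0,-0.93],"jaw": 0},
    {"translation": [0.19,-0.22,0.25],"delta_rot": [0,0,-0.93],"jaw": 0},
    {"translation": [0.21,-0.2,0.25],"delta_rot": [0,0,-0.93],"jaw": 0},
    {"translation": [0.23,-0.18,0.25],"delta_rot": [0,0,-0.93],"jaw": 0},
    {"translation": [0,0,0],"delta_rot": [0,0,0],"jaw": 0},
  ],
)

```text
time: 5.15
ee_pos: [428.8, 341.8, 157.6]
tool_rot: [-2.229, -2.213, 0.003]
force: [-0.4, -0.3, 0.3]
opening: 90.8
gripper_force: 0.0
```

```bash
python3 snap.py w2
```

```text
5.15 [428.8 341.8 157.6] [-2.229 -2.213  0.003] [-0.4 -0.3  0.3] 90.8
[[319.6, 0.0, 283.7], [0.0, 319.6, 210.5], [0.0, 0.0, 1.0]] [[1.0, 0.01, 0.0, 429.21], [-0.01, 0.97, 0.26, 414.08], [-0.0, -0.26, 0.97, 327.38], [0.0, 0.0, 0.0, 1.0]]
```

View pics/w2.png

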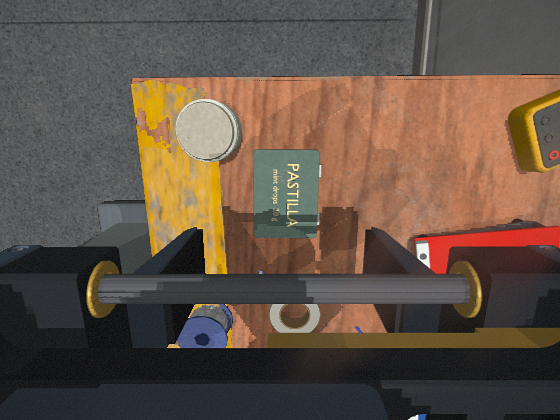

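Crop shows the dark green "PASTILLA" tin with corners at about (254,149), (319,150), (319,237) and (255,237). The grey can at (208,130) is beside its far end, clear of the finger row.

Run:
```python
from m import *
from p import *
from cell import r
c=dict(np.load("w2.npz"));im=c["img"]
print(cv2.cvtColor(im,cv2.COLOR_BGR2HSV)[[160,200,225],[262,262,262]])
P=onz(c,[(254,149),(319.5,150),(319.5,237),(255,237.5)],23);print(P.round(1).tolist(),rect(P))
k=blob(im,(65,20,60),(105,255,130),(287,190));k=k[(k[:,1]<238)];P=onz(c,k,23);print(rect(P),cv2.boundingRect(k.astype(int)))
```

```text
[[ 74  49 130]
 [ 76  44 127]
 [ 73  40  89]]
[[400.9, 392.8, 23.0], [462.3, 391.5, 23.0], [464.3, 305.1, 23.0], [399.3, 305.0, 23.0]] (array([432.6, 348.3]), array([65. , 87.9]), np.float32(88.9))
(array([430.3, 348.7]), array([61.8, 87.3]), np.float32(89.0)) (254, 149, 65, 89)
```

step_arm(
  motion=[
    {"translation": [0.13,0.05,0.5],"jaw": 0},
    {"translation": [0,0,0.6],"jaw": 0},
    {"translation": [0,0,0.6],"jaw": 0},
    {"translation": [0,0,0.5],"jaw": 0},
    {"translation": [0,0,0.4],"jaw": 0},
    {"translation": [0,0,0.2],"jaw": 0},
    {"translation": [0,0,0],"jaw": 0},
  ],
)

```text
invalid input at $.motion[0]: expected keys translation, delta_rot, jaw
```

step_arm(
  motion=[
    {"translation": [0.13,0.05,0.5],"delta_rot": [0,0,0],"jaw": 0},
    {"translation": [0,0,0.6],"delta_rot": [0,0,0],"jaw": 0},
    {"translation": [0,0,0.6],"delta_rot": [0,0,0],"jaw": 0},
    {"translation": [0,0,0.5],"delta_rot": [0,0,0],"jaw": 0},
    {"translation": [0,0,0.4],"delta_rot": [0,0,0],"jaw": 0},
    {"translation": [0,0,0.2],"delta_rot": [0,0,0],"jaw": 0},
    {"translation": [0,0,0],"delta_rot": [0,0,0],"jaw": 0},
  ],
)

```text
time: 6.08
ee_pos: [432.6, 347.9, 18.5]
tool_rot: [-2.232, -2.211, 0.001]
force: [0.1, -0.3, -0.5]
opening: 91.3
gripper_force: 0.0
```

step_arm(
  grip_force=20,
  motion=[
    {"translation": [0,0,0.2],"delta_rot": [0,0,0],"jaw": 0},
    {"translation": [0,0,0.08],"delta_rot": [0,0,0],"jaw": 0.1},
    {"translation": [0,0,0],"delta_rot": [0,0,0],"jaw": 1},
    {"translation": [0,0,0],"delta_rot": [0,0,0],"jaw": 1},
    {"translation": [0,0,0],"delta_rot": [0,0,0],"jaw": 1},
    {"translation": [0,0,0],"delta_rot": [0,0,0],"jaw": 1},
  ],
)

```text
time: 6.82
ee_pos: [432.4, 348.3, 4.6]
tool_rot: [2.23, 2.213, 0.0]
force: [0.1, -0.3, 1.7]
opening: 63.3
gripper_force: 20.0
```

Run:
```python
from cell import r
from p import *
s=r.state();s["ee_pos"]=np.array(s["ee_pos"])+[0,0,75]
plan(s,(500,235,200),pose(9.5),16)
```

```text
1 [-0.14, 0.09, -0.15] [0.0, -0.0, 0.87]
2 [-0.13, 0.09, -0.15] [0.0, -0.0, 0.88]
3 [-0.13, 0.11, -0.15] [0.0, -0.0, 0.87]
4 [-0.11, 0.12, -0.15] [0.0, -0.0, 0.87]
5 [-0.1, 0.13, -0.15] [0.0, -0.0, 0.88]
6 [-0.1, 0.14, -0.15] [-0.0, -0.0, 0.87]
7 [-0.08, 0.14, -0.15] [-0.0, -0.0, 0.87]
8 [-0.06, 0.15, -0.15] [-0.0, -0.0, 0.88]
9 [-0.05, 0.16, -0.15] [-0.0, -0.0, 0.87]
10 [-0.04, 0.16, -0.16] [-0.0, -0.0, 0.87]
11 [-0.03, 0.16, -0.15] [-0.0, -0.0, 0.87]
12 [-0.01, 0.17, -0.15] [-0.0, -0.0, 0.88]
13 [0.01, 0.16, -0.15] [-0.0, -0.0, 0.87]
14 [0.01, 0.17, -0.15] [-0.0, -0.0, 0.87]
15 [0.04, 0.16, -0.15] [-0.0, -0.0, 0.88]
16 [0.04, 0.16, -0.15] [-0.0, -0.0, 0.87]
end [499.9 234.8 200.1]
```

step_arm(
  motion=[
    {"translation": [0,0,-0.4],"delta_rot": [0,0,0],"jaw": 1},
    {"translation": [0,0,-0.6],"delta_rot": [0,0,0],"jaw": 1},
    {"translation": [0,0,-0.5],"delta_rot": [0,0,0],"jaw": 1},
    {"translation": [-0.14,0.09,-0.15],"delta_rot": [0,0,0.87],"jaw": 1},
    {"translation": [-0.13,0.09,-0.15],"delta_rot": [0,0,0.87],"jaw": 1},
    {"translation": [-0.13,0.11,-0.15],"delta_rot": [0,0,0.87],"jaw": 1},
    {"translation": [-0.11,0.12,-0.15],"delta_rot": [0,0,0.87],"jaw": 1},
    {"translation": [-0.1,0.13,-0.15],"delta_rot": [0,0,0.87],"jaw": 1},
    {"translation": [-0.1,0.14,-0.15],"delta_rot": [0,0,0.87],"jaw": 1},
    {"translation": [-0.08,0.14,-0.15],"delta_rot": [0,0,0.87],"jaw": 1},
    {"translation": [-0.06,0.15,-0.15],"delta_rot": [0,0,0.87],"jaw": 1},
  ],
)

```text
time: 8.2
ee_pos: [466.1, 291.5, 139.7]
tool_rot: [2.853, 1.315, -0.0]
force: [-0.1, 0.1, 0.6]
opening: 63.1
gripper_force: 20.0
```

step_arm(
  motion=[
    {"translation": [-0.05,0.16,-0.15],"delta_rot": [0,0,0.87],"jaw": 1},
    {"translation": [-0.04,0.16,-0.15],"delta_rot": [0,0,0.87],"jaw": 1},
    {"translation": [-0.03,0.16,-0.15],"delta_rot": [0,0,0.87],"jaw": 1},
    {"translation": [-0.01,0.17,-0.15],"delta_rot": [0,0,0.87],"jaw": 1},
    {"translation": [0.01,0.16,-0.15],"delta_rot": [0,0,0.87],"jaw": 1},
    {"translation": [0.01,0.17,-0.15],"delta_rot": [0,0,0.87],"jaw": 1},
    {"translation": [0.04,0.16,-0.15],"delta_rot": [0,0,0.87],"jaw": 1},
    {"translation": [0.04,0.16,-0.15],"delta_rot": [0,0,0.87],"jaw": 1},
    {"translation": [0,0,0],"delta_rot": [0,0,0],"jaw": 1},
  ],
)

```text
time: 9.32
ee_pos: [500.5, 234.7, 199.8]
tool_rot: [-3.13, -0.268, -0.001]
force: [-0.9, 0.7, -1.8]
opening: 63.1
gripper_force: 20.0
```

```bash
python3 snap.py w3
python3 - <<'E'
from m import *
c=dict(np.load("w3.npz"))
for s in((584.5,252.7,16),(590,51.5,16)): print(proj(c,s),proj(c,np.array(s)+[60,10,13]))
seat(c,"red",proj(c,(640,262,28))[0])
try: seat(c,"blue",proj(c,(640,53,28))[0])
except Exception as e: print(e)
E
```

```text
9.32 [500.5 234.7 199.8] [-3.13e+00 -2.68e-01 -1.00e-03] [-0.9  0.7 -1.8] 63.1
[[319.6, 0.0, 283.7], [0.0, 319.6, 210.5], [0.0, 0.0, 1.0]] [[0.17, 0.95, 0.25, 571.0], [-0.99, 0.16, 0.04, 246.83], [0.0, -0.25, 0.97, 369.75], [0.0, 0.0, 0.0, 1.0]]
[[280.28715358 112.33099249]] [[280.37097873  46.2853998 ]]
[[464.45461603 140.22969896]] [[480.80779478  78.18821833]]
red [[337, 0], [226, 0], [330, 115], [234, 115]] widths 100.8 101.9 len 102.2
 yaw sides 9.9 ends 9.8 bot [582.1 250.5  16. ] top [679.9 267.6  40.5]
blue [[462, 9], [559, 25], [416, 145], [511, 149]] widths 92.4 104.1 len 122.0
 yaw sides 3.6 ends 4.7 bot [582.9  50.2  16. ] top [702.2  57.7  40.5]
```

View pics/w3.png

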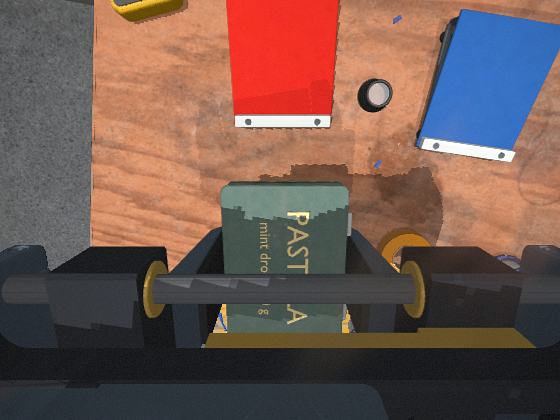

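```bash
cat >> m.py <<'E'
def midline(c,col,at,seat,yaw,rows):
    """lateral offset of the deck's mid-line from the seat guess, edge to edge on the sloped deck, by row"""
    y=np.radians(yaw);t=np.radians(12);ux=np.array([np.cos(t)*np.cos(y),np.cos(t)*np.sin(y),np.sin(t)]);uy=np.array([-np.sin(y),np.cos(y),0]);uz=np.cross(ux,uy)
    m=cv2.inRange(cv2.cvtColor(c["img"],cv2.COLOR_BGR2HSV),*map(np.array,M[col]));out=[]
    m=cv2.morphologyEx(m,cv2.MORPH_CLOSE,np.ones((5,5)))
    n,l,_,_=cv2.connectedComponentsWithStats(m);m=l==l[int(at[1]),int(at[0])]
    for v in rows:
        u=np.flatnonzero(m[v]);P=plane(c,[(u[0]-.5,v),(u[-1]+.5,v)],seat,uz)-seat
        out.append([v,*(P@ux).round(1),*(P@uy).round(1),((P@uy).mean()).round(1)])
    return np.array(out)
E
python3 - <<'E'
from m import *
S=np.array([585,252.8,16])
c=dict(np.load("w3.npz"));print(midline(c,"red",(281,60),S,9.7,range(10,114,20)))
c=dict(np.load("w1.npz"));print(midline(c,"red",(220,100),S,9.7,range(60,136,15)))
print(midline(c,"blue",(370,120),np.array([590,51.5,16]),2,range(90,150,12)))
E
```

```text
[[ 10.   91.6  91.8  49.7 -53.4  -1.9]
 [ 30.   75.4  75.6  50.  -53.7  -1.9]
 [ 50.   58.4  58.6  49.4 -53.1  -1.8]
 [ 70.   40.5  40.7  49.7 -53.4  -1.8]
 [ 90.   21.6  21.8  49.  -53.7  -2.3]
 [110.    1.8   2.   49.4 -53.   -1.8]]
[[ 6.000e+01  1.074e+02  1.074e+02  5.040e+01 -5.120e+01 -4.000e-01]
 [ 7.500e+01  8.840e+01  8.840e+01  5.030e+01 -5.190e+01 -8.000e-01]
 [ 9.000e+01  6.870e+01  6.860e+01  5.020e+01 -5.120e+01 -5.000e-01]
 [ 1.050e+02  4.810e+01  4.800e+01  5.150e+01 -5.050e+01  5.000e-01]
 [ 1.200e+02  2.670e+01  2.660e+01  5.150e+01 -5.120e+01  1.000e-01]
 [ 1.350e+02  4.300e+00  4.200e+00  4.990e+01 -5.040e+01 -3.000e-01]]
[[ 9.000e+01  9.160e+01  1.051e+02  4.980e+01 -5.010e+01 -1.000e-01]
 [ 1.020e+02  7.530e+01  8.870e+01  4.940e+01 -4.940e+01 -0.000e+00]
 [ 1.140e+02  5.850e+01  7.200e+01  4.890e+01 -5.010e+01 -6.000e-01]
 [ 1.260e+02  4.080e+01  5.450e+01  4.990e+01 -4.930e+01  3.000e-01]
 [ 1.380e+02  2.280e+01  3.640e+01  4.940e+01 -4.850e+01  4.000e-01]]
```

The tin is held centred, its top face spanning columns 221–349. The red deck spans columns 226–337 with its cleat at rows 115–128, and the loupe is at (376,95).

```bash
cat >> p.py <<'E'
SEAT=dict(red=(np.array([585,251.3,16]),9.7),blue=(np.array([590,51.5,16]),2.))
def deck(name,x,y,h):
    o,w=SEAT[name];q=R.from_euler("z",w,degrees=True)*R.from_euler("y",-12,degrees=True)
    return o+q.apply([x,y,h]),pose(w,12)
def ondeck(name,s):
    o,w=SEAT[name];q=R.from_euler("z",w,degrees=True)*R.from_euler("y",-12,degrees=True)
    return q.inv().apply(np.array(s["ee_pos"])-o).round(1),np.degrees((deck(name,0,0,0)[1].inv()*R.from_rotvec(s["tool_rot"])).as_rotvec()).round(2)
E
python3 - <<'E'
from cell import r
from p import *
plan(r.state(),*deck("red",50,0,45),8)
E
```

```text
1 [0.31, -0.0, 0.32] [-0.0, 0.26, 0.0]
2 [0.31, -0.01, 0.33] [-0.0, 0.26, 0.01]
3 [0.3, -0.0, 0.34] [-0.0, 0.26, 0.0]
4 [0.29, -0.01, 0.35] [-0.0, 0.27, 0.0]
5 [0.28, 0.0, 0.35] [-0.0, 0.26, 0.01]
6 [0.27, -0.0, 0.36] [-0.0, 0.26, 0.0]
7 [0.26, -0.01, 0.37] [-0.0, 0.26, 0.01]
8 [0.25, -0.0, 0.37] [-0.0, 0.26, -0.0]
end [624.1 257.8  70.6]
```

step_arm(
  motion=[
    {"translation": [0.31,0,0.32],"delta_rot": [0,0.26,0],"jaw": 1},
    {"translation": [0.31,-0.01,0.33],"delta_rot": [0,0.26,0.01],"jaw": 1},
    {"translation": [0.3,0,0.34],"delta_rot": [0,0.26,0],"jaw": 1},
    {"translation": [0.29,-0.01,0.35],"delta_rot": [0,0.27,0],"jaw": 1},
    {"translation": [0.28,0,0.35],"delta_rot": [0,0.26,0.01],"jaw": 1},
    {"translation": [0.27,0,0.36],"delta_rot": [0,0.26,0],"jaw": 1},
    {"translation": [0.26,-0.01,0.37],"delta_rot": [0,0.26,0.01],"jaw": 1},
    {"translation": [0.25,0,0.37],"delta_rot": [0,0.26,0],"jaw": 1},
    {"translation": [0,0,0],"delta_rot": [0,0,0],"jaw": 1},
  ],
)

```text
time: 10.5
ee_pos: [623.2, 257.7, 69.0]
tool_rot: [-3.097, -0.263, -0.321]
force: [0.3, -0.2, -1.6]
opening: 63.0
gripper_force: 20.0
```

```bash
cat > st.py <<'E'
import sys
from cell import r
from p import *
s=r.state();print(round(s["time"],2),*ondeck(sys.argv[1],s),np.round(s["force"],1),round(s["opening"],1))
E
python3 st.py red
```

```text
10.5 [48.9 -0.1 43.8] [-0.01 -0.18 -0.02] [ 0.3 -0.2 -1.6] 63.0
```

step_arm(
  motion=[
    {"translation": [0,0,0.4],"delta_rot": [0,0.03,0],"jaw": 1},
    {"translation": [0,0,0.25],"delta_rot": [0,0,0],"jaw": 1},
    {"translation": [0,0,0.06],"delta_rot": [0,0,0],"jaw": 1},
    {"translation": [0,0,0.02],"delta_rot": [0,0,0],"jaw": 1},
    {"translation": [0,0,0.02],"delta_rot": [0,0,0],"jaw": 1},
    {"translation": [0,0,0.01],"delta_rot": [0,0,0],"jaw": 1},
  ],
)

```text
time: 11.25
ee_pos: [632.0, 259.0, 33.8]
tool_rot: [-3.095, -0.26, -0.33]
force: [-0.6, -0.0, -0.3]
opening: 63.2
gripper_force: 20.0
```

```bash
python3 st.py red
```

```text
11.25 [50.3 -0.3  7.5] [0.01 0.17 0.09] [-0.6 -0.  -0.3] 63.2
```

step_arm(
  motion=[
    {"translation": [-0.04,0,0.02],"delta_rot": [0,0,0],"jaw": 1},
    {"translation": [-0.03,0,0.02],"delta_rot": [0,0,0],"jaw": 1},
    {"translation": [0,0,0.01],"delta_rot": [0,0,0],"jaw": 1},
    {"translation": [0,0,0],"delta_rot": [0,0,0],"jaw": 1},
  ],
)

```text
time: 11.75
ee_pos: [628.6, 258.4, 30.3]
tool_rot: [-3.095, -0.26, -0.328]
force: [-4.6, -1.1, 5.7]
opening: 63.0
gripper_force: 20.0
```

```bash
python3 st.py red
```

```text
11.75 [46.2 -0.3  4.8] [-0.    0.11  0.08] [-4.6 -1.1  5.7] 63.0
```

step_arm(
  motion=[
    {"translation": [-0.02,0,0],"delta_rot": [0,0,0],"jaw": 1},
    {"translation": [-0.02,0,0],"delta_rot": [0,0,0],"jaw": 1},
    {"translation": [-0.01,0,0],"delta_rot": [0,0,0],"jaw": 1},
    {"translation": [0,0,0],"delta_rot": [0,0,0],"jaw": 1},
  ],
)

```text
time: 12.25
ee_pos: [627.0, 258.2, 30.1]
tool_rot: [-3.095, -0.26, -0.331]
force: [1.2, 1.0, 5.1]
opening: 63.2
gripper_force: 20.0
```

```bash
python3 st.py red
```

```text
12.25 [44.6 -0.3  4.9] [0.01 0.2  0.09] [1.2 1.  5.1] 63.2
```

step_arm(
  motion=[
    {"translation": [-0.02,0,0],"delta_rot": [0,0,0],"jaw": 1},
    {"translation": [-0.02,0,0],"delta_rot": [0,0,0],"jaw": 1},
    {"translation": [0,0,0],"delta_rot": [0,0,0],"jaw": 1},
  ],
)

```text
time: 12.62
ee_pos: [624.9, 257.8, 29.5]
tool_rot: [-3.095, -0.26, -0.33]
force: [2.1, 0.1, 5.4]
opening: 62.7
gripper_force: 20.0
```

```bash
python3 st.py red
```

```text
12.62 [42.3 -0.3  4.8] [0.01 0.18 0.09] [2.1 0.1 5.4] 62.7
```

step_arm(
  motion=[
    {"translation": [-0.02,0,0],"delta_rot": [0,0,0],"jaw": 1},
    {"translation": [-0.02,0,0],"delta_rot": [0,0,0],"jaw": 1},
    {"translation": [0,0,0],"delta_rot": [0,0,0],"jaw": 1},
  ],
)

```text
time: 13.0
ee_pos: [623.8, 257.7, 29.4]
tool_rot: [-3.094, -0.26, -0.333]
force: [5.7, 1.0, 3.8]
opening: 63.1
gripper_force: 20.0
```

```bash
python3 st.py red; python3 snap.py w4
python3 - <<'E'
import cv2;cv2.imwrite('pics/w4c.png',cv2.imread('pics/w4.png'))
E
```

```text
13.0 [41.2 -0.2  4.9] [0.01 0.27 0.08] [5.7 1.  3.8] 63.1
13.0 [623.8 257.7  29.4] [-3.094 -0.26  -0.333] [5.7 1.  3.8] 63.1
[[319.6, 0.0, 283.7], [0.0, 319.6, 210.5], [0.0, 0.0, 1.0]] [[0.17, 0.98, 0.04, 657.07], [-0.99, 0.17, 0.01, 263.32], [-0.0, -0.04, 1.0, 210.74], [0.0, 0.0, 0.0, 1.0]]
```

step_arm(
  motion=[
    {"translation": [-0.02,0,0],"delta_rot": [0,0,0],"jaw": 1},
    {"translation": [-0.01,0,0],"delta_rot": [0,0,0],"jaw": 1},
    {"translation": [0,0,0],"delta_rot": [0,0,0],"jaw": 1},
  ],
)

```text
time: 13.42
ee_pos: [623.7, 257.7, 29.7]
tool_rot: [-3.094, -0.26, -0.336]
force: [10.1, 0.5, 4.6]
opening: 62.7
gripper_force: 20.0
```

```bash
python3 st.py red
```

```text
13.43 [41.2 -0.2  5.2] [0.03 0.42 0.08] [10.1  0.5  4.6] 62.7
```

step_arm(
  motion=[
    {"translation": [0,0,0],"delta_rot": [0,0,0],"jaw": 0.15},
    {"translation": [0,0,0],"delta_rot": [0,0,0],"jaw": 0},
    {"translation": [0,0,0],"delta_rot": [0,0,0],"jaw": 0},
    {"translation": [0,0,-0.2],"delta_rot": [0,0,0],"jaw": 0},
    {"translation": [0,0,-0.4],"delta_rot": [0,0,0],"jaw": 0},
    {"translation": [0,0,-0.6],"delta_rot": [0,0,0],"jaw": 0},
    {"translation": [-0.3,0,-0.6],"delta_rot": [0,-0.5,0],"jaw": 0},
    {"translation": [-0.6,0,-0.6],"delta_rot": [0,-0.5,0],"jaw": 0},
    {"translation": [-0.6,0,-0.4],"delta_rot": [0,-0.5,0],"jaw": 0},
    {"translation": [-0.6,0,0],"delta_rot": [0,-0.5,0],"jaw": 0},
    {"translation": [0,0,0],"delta_rot": [0,0,0],"jaw": 0},
  ],
)

```text
time: 14.8
ee_pos: [491.5, 235.1, 152.9]
tool_rot: [-3.129, -0.264, -0.016]
force: [0.2, 0.1, -0.8]
opening: 91.4
gripper_force: 0.0
```

```bash
python3 snap.py w5
```

```text
14.8 [491.5 235.1 152.9] [-3.129 -0.264 -0.016] [ 0.2  0.1 -0.8] 91.4
[[319.6, 0.0, 283.7], [0.0, 319.6, 210.5], [0.0, 0.0, 1.0]] [[0.17, 0.96, 0.24, 560.44], [-0.99, 0.16, 0.04, 246.84], [0.0, -0.25, 0.97, 323.55], [0.0, 0.0, 0.0, 1.0]]
```

View pics/w5.png

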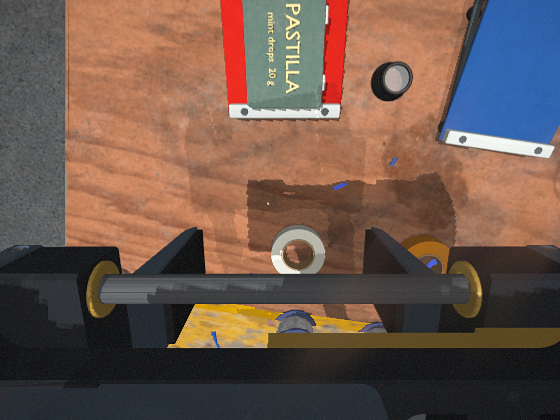

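The tin lies against the cleat, with its top face at columns 247–324 and the cleat at columns 229–341, so it is centred and square.

Run:
```python
from m import *
from p import *
from cell import r
t=dict(np.load("top0.npz"));w=dict(np.load("w1.npz"))
for z in(0,60,110,160):print(z,"cup L",onz(t,[(412,188)],z).round(0),onz(w,[(507,215)],z).round(0),"clock near",onz(t,[(376,121)],z).round(0),onz(w,[(515,92)],z).round(0))
P=onz(w,[(461,127),(512,145),(500,179),(449,160)],34);print(P.round(1).tolist())
plan(r.state(),(622,-129,175),pose(78),14)
```

```text
0 cup L [[ 564. -227.    0.]] [[ 537. -223.    0.]] clock near [[ 726. -148.    0.]] [[ 725. -168.    0.]]
60 cup L [[ 553. -207.   60.]] [[ 547. -178.   60.]] clock near [[ 704. -133.   60.]] [[ 712. -129.   60.]]
110 cup L [[ 544. -191.  110.]] [[ 554. -139.  110.]] clock near [[ 686. -121.  110.]] [[702. -96. 110.]]
160 cup L [[ 535. -174.  160.]] [[ 562. -101.  160.]] clock near [[ 668. -108.  160.]] [[691. -63. 160.]]
[[658.7, -85.3, 34.0], [646.6, -167.6, 34.0], [595.1, -167.3, 34.0], [609.8, -82.3, 34.0]]
1 [0.1, 0.54, -0.03] [0.0, -0.01, -0.85]
2 [0.04, 0.55, -0.03] [0.01, -0.0, -0.85]
3 [0.01, 0.56, -0.03] [0.0, -0.01, -0.86]
4 [-0.05, 0.55, -0.03] [0.01, -0.01, -0.85]
5 [-0.09, 0.54, -0.04] [0.0, -0.01, -0.85]
6 [-0.14, 0.54, -0.03] [0.01, -0.0, -0.85]
7 [-0.18, 0.52, -0.03] [0.0, -0.01, -0.86]
8 [-0.23, 0.5, -0.03] [0.01, -0.01, -0.85]
9 [-0.27, 0.48, -0.03] [0.0, -0.01, -0.85]
10 [-0.31, 0.46, -0.04] [0.01, -0.0, -0.85]
11 [-0.34, 0.43, -0.03] [0.0, -0.01, -0.86]
12 [-0.39, 0.4, -0.03] [0.01, -0.01, -0.85]
13 [-0.41, 0.36, -0.03] [0.0, -0.01, -0.85]
14 [-0.45, 0.33, -0.04] [0.01, -0.0, -0.85]
end [ 621.9 -129.2  175.2]
```

Run:
```python
from m import *
s=dict(np.load("side0.npz"))
for x in(715,735,750): print(x,plane(s,[(235,166),(237,195),(222,180)],(x,0,0),(1,0,0)).round(0).tolist())
for y in(-130,-148,-160): print(y,plane(s,[(235,166),(237,195),(222,180)],(0,y,0),(0,1,0)).round(0).tolist())
```

```text
715 [[715.0, -69.0, 105.0], [715.0, -70.0, 27.0], [715.0, 13.0, 96.0]]
735 [[735.0, -114.0, 90.0], [735.0, -115.0, 8.0], [735.0, -29.0, 80.0]]
750 [[750.0, -148.0, 78.0], [750.0, -149.0, -6.0], [750.0, -61.0, 68.0]]
-130 [[742.0, -130.0, 84.0], [742.0, -130.0, 2.0], [783.0, -130.0, 42.0]]
-148 [[750.0, -148.0, 78.0], [750.0, -148.0, -5.0], [791.0, -148.0, 35.0]]
-160 [[755.0, -160.0, 74.0], [755.0, -160.0, -10.0], [797.0, -160.0, 30.0]]
```

step_arm(
  motion=[
    {"translation": [0.1,0.54,-0.03],"delta_rot": [0,-0.01,-0.85],"jaw": 0},
    {"translation": [0.04,0.55,-0.03],"delta_rot": [0,-0.01,-0.85],"jaw": 0},
    {"translation": [0.01,0.56,-0.03],"delta_rot": [0,-0.01,-0.85],"jaw": 0},
    {"translation": [-0.05,0.55,-0.03],"delta_rot": [0,-0.01,-0.85],"jaw": 0},
    {"translation": [-0.09,0.54,-0.03],"delta_rot": [0,-0.01,-0.85],"jaw": 0},
    {"translation": [-0.14,0.54,-0.03],"delta_rot": [0,-0.01,-0.85],"jaw": 0},
    {"translation": [-0.18,0.52,-0.03],"delta_rot": [0,-0.01,-0.85],"jaw": 0},
    {"translation": [-0.23,0.5,-0.03],"delta_rot": [0,-0.01,-0.85],"jaw": 0},
  ],
)

```text
time: 15.85
ee_pos: [567.5, 26.1, 164.7]
tool_rot: [2.859, 1.295, 0.006]
force: [-0.0, -0.2, -0.6]
opening: 91.6
gripper_force: 0.0
```

step_arm(
  motion=[
    {"translation": [-0.27,0.48,-0.03],"delta_rot": [0,-0.01,-0.85],"jaw": 0},
    {"translation": [-0.31,0.46,-0.03],"delta_rot": [0,-0.01,-0.85],"jaw": 0},
    {"translation": [-0.34,0.43,-0.03],"delta_rot": [0,-0.01,-0.85],"jaw": 0},
    {"translation": [-0.39,0.4,-0.03],"delta_rot": [0.01,-0.01,-0.85],"jaw": 0},
    {"translation": [-0.41,0.36,-0.03],"delta_rot": [0.01,-0.01,-0.85],"jaw": 0},
    {"translation": [-0.45,0.33,-0.03],"delta_rot": [0.01,0,-0.85],"jaw": 0},
    {"translation": [0,0,0],"delta_rot": [0,0,0],"jaw": 0},
  ],
)

```text
time: 16.73
ee_pos: [622.5, -131.1, 174.2]
tool_rot: [2.443, 1.969, -0.005]
force: [-0.0, 0.1, -0.1]
opening: 91.3
gripper_force: 0.0
```

```bash
python3 snap.py w6
```

```text
16.73 [ 622.5 -131.1  174.2] [ 2.443  1.969 -0.005] [-0.   0.1 -0.1] 91.3
[[319.6, 0.0, 283.7], [0.0, 319.6, 210.5], [0.0, 0.0, 1.0]] [[0.98, 0.2, 0.05, 637.4], [-0.21, 0.94, 0.26, -59.82], [0.0, -0.26, 0.97, 343.76], [0.0, 0.0, 0.0, 1.0]]
```

View pics/w6.png

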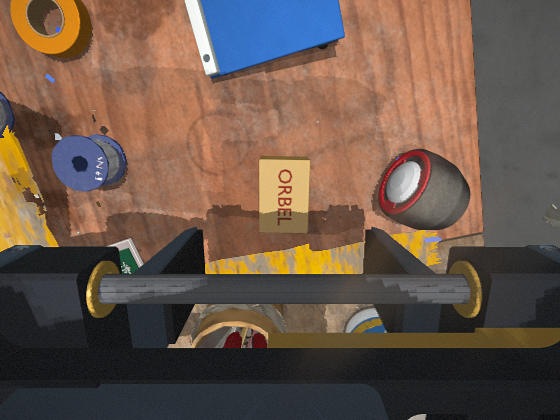

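The carton "ORBEL" has its top corners at about (260,157), (310,159), (307,233) and (259,231). The dark domed thing at (425,188) and the pencil cup at (240,330) are clear of the fingers.

Run:
```python
from m import *
from p import *
from cell import r
c=dict(np.load("w6.npz"));im=c["img"]
k=blob(im,(15,60,50),(30,200,255),(284,190));print(cv2.boundingRect(k.astype(int)))
P=onz(c,k,34);print(rect(P))
P=onz(c,[(260,157),(310,158.5),(307.5,233),(259,231)],34);print(P.round(1).tolist(),rect(P),P.mean(0))
```

```text
(259, 156, 52, 77)
(array([ 623.6, -126.6]), array([50. , 77.2]), np.float32(77.3))
[[609.3, -85.0, 34.0], [655.9, -96.6, 34.0], [639.0, -170.4, 34.0], [591.0, -157.7, 34.0]] (array([ 624.2, -127.6]), array([49.6, 75.7]), np.float32(75.9)) [ 623.80969302 -127.43961349   34.        ]
```

step_arm(
  motion=[
    {"translation": [0.08,0.01,0.5],"delta_rot": [0,0,0.14],"jaw": 0},
    {"translation": [0,0,0.6],"delta_rot": [0,0,0],"jaw": 0},
    {"translation": [0,0,0.6],"delta_rot": [0,0,0],"jaw": 0},
    {"translation": [0,0,0.6],"delta_rot": [0,0,0],"jaw": 0},
    {"translation": [0,0,0.5],"delta_rot": [0,0,0],"jaw": 0},
    {"translation": [0,0,0.3],"delta_rot": [0,0,0],"jaw": 0},
    {"translation": [0,0,0.1],"delta_rot": [0,0,0],"jaw": 0},
    {"translation": [0,0,0.03],"delta_rot": [0,0,0],"jaw": 0},
    {"translation": [0,0,0],"delta_rot": [0,0,0],"jaw": 0.2},
  ],
)

```text
time: 17.9
ee_pos: [623.4, -126.3, 14.2]
tool_rot: [2.455, 1.953, -0.004]
force: [-0.1, 0.1, 0.5]
opening: 84.1
gripper_force: 0.0
```

step_arm(
  grip_force=15,
  motion=[
    {"translation": [0,0,0],"delta_rot": [0,0,0],"jaw": 1},
    {"translation": [0,0,0],"delta_rot": [0,0,0],"jaw": 1},
    {"translation": [0,0,0],"delta_rot": [0,0,0],"jaw": 1},
    {"translation": [0,0,0],"delta_rot": [0,0,0],"jaw": 1},
  ],
)

```text
time: 18.4
ee_pos: [623.0, -126.2, 13.6]
tool_rot: [2.456, 1.953, -0.005]
force: [-0.3, 0.1, 1.7]
opening: 49.9
gripper_force: 15.0
```

Run:
```python
from cell import r
from p import *
s=r.state();s["ee_pos"]=np.array(s["ee_pos"])+[0,0,100]
plan(s,*deck("red",42.2,-.2,85),14)
```

```text
1 [0.53, -0.14, 0.01] [-0.09, 0.13, 0.84]
2 [0.51, -0.19, 0.01] [-0.08, 0.14, 0.83]
3 [0.49, -0.23, 0.01] [-0.09, 0.13, 0.84]
4 [0.48, -0.27, 0.02] [-0.08, 0.14, 0.83]
5 [0.45, -0.31, 0.03] [-0.09, 0.13, 0.84]
6 [0.42, -0.34, 0.02] [-0.08, 0.14, 0.84]
7 [0.39, -0.38, 0.03] [-0.09, 0.13, 0.83]
8 [0.36, -0.41, 0.03] [-0.08, 0.14, 0.84]
9 [0.32, -0.44, 0.04] [-0.09, 0.13, 0.83]
10 [0.28, -0.46, 0.03] [-0.08, 0.13, 0.84]
11 [0.24, -0.49, 0.03] [-0.09, 0.14, 0.84]
12 [0.2, -0.51, 0.03] [-0.08, 0.13, 0.83]
13 [0.16, -0.52, 0.03] [-0.09, 0.14, 0.84]
14 [0.11, -0.53, 0.03] [-0.08, 0.13, 0.83]
end [608.1 255.  107.7]
```

step_arm(
  motion=[
    {"translation": [0,0,-0.4],"delta_rot": [0,0,0],"jaw": 1},
    {"translation": [0,0,-0.6],"delta_rot": [0,0,0],"jaw": 1},
    {"translation": [0,0,-0.6],"delta_rot": [0,0,0],"jaw": 1},
    {"translation": [0,0,-0.4],"delta_rot": [0,0,0],"jaw": 1},
    {"translation": [0.53,-0.14,0.01],"delta_rot": [-0.09,0.13,0.84],"jaw": 1},
    {"translation": [0.51,-0.19,0.01],"delta_rot": [-0.08,0.14,0.83],"jaw": 1},
    {"translation": [0.49,-0.23,0.01],"delta_rot": [-0.09,0.13,0.84],"jaw": 1},
    {"translation": [0.48,-0.27,0.02],"delta_rot": [-0.08,0.14,0.83],"jaw": 1},
    {"translation": [0.45,-0.31,0.03],"delta_rot": [-0.09,0.13,0.84],"jaw": 1},
    {"translation": [0.42,-0.34,0.02],"delta_rot": [-0.08,0.14,0.84],"jaw": 1},
    {"translation": [0.39,-0.38,0.03],"delta_rot": [-0.09,0.13,0.83],"jaw": 1},
  ],
)

```text
time: 19.77
ee_pos: [615.5, 65.9, 110.8]
tool_rot: [-2.909, -1.154, -0.169]
force: [1.1, 0.6, 0.7]
opening: 50.1
gripper_force: 15.0
```

step_arm(
  motion=[
    {"translation": [0.36,-0.41,0.03],"delta_rot": [-0.08,0.14,0.84],"jaw": 1},
    {"translation": [0.32,-0.44,0.04],"delta_rot": [-0.09,0.13,0.83],"jaw": 1},
    {"translation": [0.28,-0.46,0.03],"delta_rot": [-0.08,0.13,0.84],"jaw": 1},
    {"translation": [0.24,-0.49,0.03],"delta_rot": [-0.09,0.14,0.84],"jaw": 1},
    {"translation": [0.2,-0.51,0.03],"delta_rot": [-0.08,0.13,0.83],"jaw": 1},
    {"translation": [0.16,-0.52,0.03],"delta_rot": [-0.09,0.14,0.84],"jaw": 1},
    {"translation": [0.11,-0.53,0.03],"delta_rot": [-0.08,0.13,0.83],"jaw": 1},
    {"translation": [0,0,0],"delta_rot": [0,0,0],"jaw": 1},
  ],
)

```text
time: 20.78
ee_pos: [607.6, 257.2, 107.5]
tool_rot: [-3.095, -0.266, -0.325]
force: [0.6, -0.3, -0.6]
opening: 49.4
gripper_force: 15.0
```

```bash
python3 st.py red
python3 - <<'E'
from cell import r
from p import *
plan(r.state(),*deck("red",42.2,-.2,40),1)
E
```

```text
20.77 [41.7  2.  84.6] [ 0.05 -0.03 -0.11] [ 0.6 -0.3 -0.6] 49.4
1 [0.01, 0.05, 0.89] [-0.01, 0.0, 0.02]
end [617.6 256.4  64. ]
```

step_arm(
  motion=[
    {"translation": [0.01,0.05,0.4],"delta_rot": [-0.01,0,0.02],"jaw": 1},
    {"translation": [0,0,0.35],"delta_rot": [0,0,0],"jaw": 1},
    {"translation": [0,0,0.12],"delta_rot": [0,0,0],"jaw": 1},
    {"translation": [0,0,0.02],"delta_rot": [0,0,0],"jaw": 1},
    {"translation": [0,0,0],"delta_rot": [0,0,0],"jaw": 1},
  ],
)

```text
time: 21.4
ee_pos: [618.3, 254.6, 64.4]
tool_rot: [-3.096, -0.26, -0.325]
force: [0.2, -0.3, -0.6]
opening: 49.9
gripper_force: 15.0
```

```bash
python3 st.py red
```

```text
21.4 [42.7 -2.3 40.4] [-0.03 -0.01  0.1 ] [ 0.2 -0.3 -0.6] 49.9
```

step_arm(
  motion=[
    {"translation": [-0.01,-0.04,0.02],"delta_rot": [0,0,0],"jaw": 1},
    {"translation": [0,0,0.02],"delta_rot": [0,0,0],"jaw": 1},
    {"translation": [0,0,0],"delta_rot": [0,0,0],"jaw": 1},
  ],
)

```text
time: 21.78
ee_pos: [617.7, 256.7, 62.2]
tool_rot: [-3.096, -0.26, -0.325]
force: [0.7, 0.2, -0.2]
opening: 49.7
gripper_force: 15.0
```

```bash
python3 st.py red
```

```text
21.77 [42.  -0.2 38.3] [-0.03 -0.02  0.08] [ 0.7  0.2 -0.2] 49.7
```

step_arm(
  motion=[
    {"translation": [0,0,0.02],"delta_rot": [0,0,0],"jaw": 1},
    {"translation": [0,0,0.02],"delta_rot": [0,0,0],"jaw": 1},
    {"translation": [0,0,0],"delta_rot": [0,0,0],"jaw": 1},
  ],
)

```text
time: 22.15
ee_pos: [618.2, 256.8, 61.1]
tool_rot: [-3.096, -0.26, -0.326]
force: [-6.7, -1.4, 14.8]
opening: 49.9
gripper_force: 15.0
```

```bash
python3 st.py red
```

```text
22.15 [42.3 -0.2 37.1] [-0.03  0.02  0.09] [-6.7 -1.4 14.8] 49.9
```

Contact. I'll release it, retreat and look.

step_arm(
  motion=[
    {"translation": [0,0,-0.01],"delta_rot": [0,0,0],"jaw": 0.3},
    {"translation": [0,0,0],"delta_rot": [0,0,0],"jaw": 0.1},
    {"translation": [0,0,0],"delta_rot": [0,0,0],"jaw": 0},
    {"translation": [0,0,-0.2],"delta_rot": [0,0,0],"jaw": 0},
    {"translation": [0,0,-0.4],"delta_rot": [0,0,0],"jaw": 0},
    {"translation": [0,0,-0.6],"delta_rot": [0,0,0],"jaw": 0},
    {"translation": [-0.3,0.2,-0.6],"delta_rot": [0,-0.5,0],"jaw": 0},
    {"translation": [-0.6,0.4,-0.4],"delta_rot": [0,-0.5,0],"jaw": 0},
    {"translation": [-0.6,0.4,0],"delta_rot": [0,-0.5,0],"jaw": 0},
    {"translation": [-0.6,0.5,0],"delta_rot": [0,-0.5,0],"jaw": 0},
    {"translation": [-0.6,0.5,0.3],"delta_rot": [0,0,0],"jaw": 0},
    {"translation": [0,0,0],"delta_rot": [0,0,0],"jaw": 0},
  ],
)

```text
time: 23.65
ee_pos: [478.9, 130.6, 140.8]
tool_rot: [-3.13, -0.261, -0.012]
force: [0.8, -0.1, 1.2]
opening: 91.4
gripper_force: 0.0
```

```bash
python3 snap.py w7
python3 - <<'E'
from m import *
from snap import snap
c=dict(np.load("w7.npz"));S=np.array([590,51.5,16])
p=proj(c,S+[50,2,10])[0];print(p)
try:
  print(seat(c,"blue",p)); print(midline(c,"blue",p,S,2,range(10,int(p[1])+40,15)))
except Exception as e: print(e)
E
```

```text
23.65 [478.9 130.6 140.8] [-3.13  -0.261 -0.012] [ 0.8 -0.1  1.2] 91.4
[[319.6, 0.0, 283.7], [0.0, 319.6, 210.5], [0.0, 0.0, 1.0]] [[0.17, 0.96, 0.25, 548.31], [-0.99, 0.16, 0.04, 142.4], [0.0, -0.25, 0.97, 311.24], [0.0, 0.0, 0.0, 1.0]]
23.7 [480.6 131.6 141.4] [-3.13  -0.261 -0.015] [0.5 0.2 0.3] 91.2
[411.10344968  31.58225513]
blue [[491, 0], [356, 0], [336, 104], [452, 108]] widths 101.0 102.4 len 78.3
 yaw sides 3.8 ends 8.6 bot [583.4  49.5  16. ] top [657.6  54.5  40.5]
None
[[ 10.   59.7  72.8  48.7 -54.4  -2.8]
 [ 25.   49.4  62.6  48.8 -53.9  -2.5]
 [ 40.   38.7  52.   48.9 -54.1  -2.6]
 [ 55.   27.6  40.9  48.9 -53.6  -2.3]
 [ 70.   16.   29.5  49.  -53.8  -2.4]]
```

View pics/w7.png

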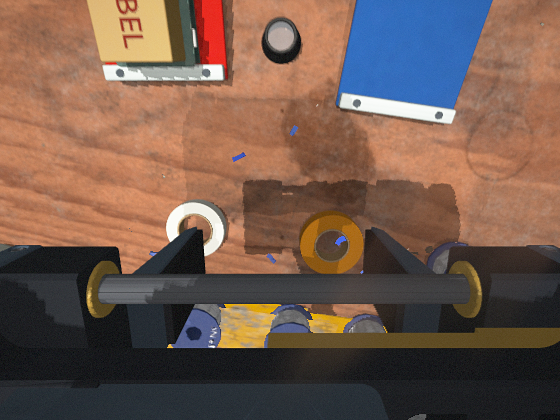

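The carton sits on the tin at (135,30), parallel to it. The blue deck and its cleat at (398,108), the orange tape at (332,243) and the white tape at (196,228) are all clear.

Run:
```python
from m import *
from p import *
from cell import r
c=dict(np.load("w7.npz"));im=c["img"]
k=blob(im,(10,110,90),(25,255,255),(310,243));print(cv2.boundingRect(k.astype(int)))
P=onz(c,k,19)[:,:2].astype(np.float32);print(cv2.minEnclosingCircle(P),rect(P))
k=blob(im,(0,0,170),(180,60,255),(177,228));P=onz(c,k,16.5)[:,:2].astype(np.float32);print(cv2.boundingRect(k.astype(int)),cv2.minEnclosingCircle(P))
```

```text
(0, 0, 560, 318)
((490.29010009765625, 135.45516967773438), 276.1422119140625) (array([533.1, 159.5]), array([290.8, 534.6]), np.float32(109.0))
(166, 202, 58, 54) ((440.3637390136719, 211.35975646972656), 28.008056640625)
```

Run:
```python
from m import *
from p import *
from cell import r
c=dict(np.load("w7.npz"));im=c["img"]
k=blob(im,(13,190,90),(25,255,255),(308,243));k=k[k[:,1]<278];print(cv2.boundingRect(k.astype(int)))
P=onz(c,k,19)[:,:2].astype(np.float32);print(cv2.minEnclosingCircle(P))
P=onz(c,[(300,243),(364,243),(332,211.5),(332,275)],19);print(P.round(1).tolist())
plan(r.state(),(448,77,120),pose(2),3)
```

```text
(300, 211, 63, 63)
((450.14935302734375, 79.24190521240234), 32.884090423583984)
[[445.0, 108.7, 19.0], [455.3, 47.5, 19.0], [481.0, 84.5, 19.0], [417.0, 71.2, 19.0]]
1 [-0.28, 0.32, 0.14] [-0.0, -0.03, 0.44]
2 [-0.26, 0.34, 0.14] [-0.0, -0.03, 0.44]
3 [-0.24, 0.34, 0.14] [-0.0, -0.03, 0.44]
end [448.1  77.1 120.1]
```

step_arm(
  motion=[
    {"translation": [-0.28,0.32,0.14],"delta_rot": [0,-0.03,0.44],"jaw": 0},
    {"translation": [-0.26,0.34,0.14],"delta_rot": [0,-0.03,0.44],"jaw": 0},
    {"translation": [-0.23,0.34,0.14],"delta_rot": [0,-0.03,0.44],"jaw": 0},
    {"translation": [0,0,0],"delta_rot": [0,0,0],"jaw": 0},
  ],
)

```text
time: 24.2
ee_pos: [449.5, 77.5, 119.7]
tool_rot: [-3.141, -0.055, -0.001]
force: [-1.0, 0.7, 0.2]
opening: 91.2
gripper_force: 0.0
```

```bash
python3 snap.py w8
python3 - <<'E'
from m import *
from p import *
from cell import r
c=dict(np.load("w8.npz"));im=c["img"];p=proj(c,(449.5,78+27,19))[0];print(p)
k=blob(im,(13,190,90),(25,255,255),p);print(cv2.boundingRect(k.astype(int)))
P=onz(c,k,19)[:,:2].astype(np.float32);print(cv2.minEnclosingCircle(P))
S=np.array([590,51.5,16]);p=proj(c,S+[50,2,10])[0];print(p)
if p[1]>5:print(midline(c,"blue",p,S,2,range(5,int(p[1])+40,15)))
E
```

```text
24.2 [449.5  77.5 119.7] [-3.141e+00 -5.500e-02 -1.000e-03] [-1.   0.7  0.2] 91.2
[[319.6, 0.0, 283.7], [0.0, 319.6, 210.5], [0.0, 0.0, 1.0]] [[0.04, 0.97, 0.25, 521.0], [-1.0, 0.03, 0.01, 79.93], [-0.0, -0.26, 0.97, 289.61], [0.0, 0.0, 0.0, 1.0]]
[252.1444544  209.61840728]
(249, 176, 70, 71)
((448.46099853515625, 78.18343353271484), 31.943082809448242)
[327.2591887  -47.27869421]
```

step_arm(
  grip_force=15,
  motion=[
    {"translation": [-0.02,-0.01,0.5],"delta_rot": [0,0,0],"jaw": 0},
    {"translation": [0,0,0.6],"delta_rot": [0,0,0],"jaw": 0},
    {"translation": [0,0,0.6],"delta_rot": [0,0,0],"jaw": 0},
    {"translation": [0,0,0.4],"delta_rot": [0,0,0],"jaw": 0},
    {"translation": [0,0,0.15],"delta_rot": [0,0,0],"jaw": 0},
    {"translation": [0,0,0.05],"delta_rot": [0,0,0],"jaw": 0},
    {"translation": [0,0,0],"delta_rot": [0,0,0],"jaw": 0.15},
    {"translation": [0,0,0],"delta_rot": [0,0,0],"jaw": 1},
    {"translation": [0,0,0],"delta_rot": [0,0,0],"jaw": 1},
    {"translation": [0,0,0],"delta_rot": [0,0,0],"jaw": 1},
    {"translation": [0,0,0],"delta_rot": [0,0,0],"jaw": 1},
  ],
)

```text
time: 25.62
ee_pos: [448.4, 78.2, 4.4]
tool_rot: [-3.141, -0.056, -0.001]
force: [-0.3, -1.2, 6.9]
opening: 60.9
gripper_force: 15.0
```

step_arm(
  motion=[
    {"translation": [0,0,-0.4],"delta_rot": [0,0,0],"jaw": 1},
    {"translation": [0,0,-0.6],"delta_rot": [0,0,0],"jaw": 1},
    {"translation": [0.2,0.1,-0.6],"delta_rot": [0,0,0],"jaw": 1},
    {"translation": [0.4,0.2,-0.6],"delta_rot": [0,0,0],"jaw": 1},
    {"translation": [0.4,0.2,-0.6],"delta_rot": [0,0,0],"jaw": 1},
    {"translation": [0,0,0],"delta_rot": [0,0,0],"jaw": 1},
  ],
)

```text
time: 26.38
ee_pos: [501.5, 54.4, 146.0]
tool_rot: [-3.141, -0.055, -0.008]
force: [-0.3, -0.1, -1.1]
opening: 61.0
gripper_force: 15.0
```

```bash
python3 snap.py w9
python3 - <<'E'
from m import *
c=dict(np.load("w9.npz"));S=np.array([587.5,49.2,16]);p=proj(c,S+[50,2,10])[0];print(p)
q=proj(c,S)[0];print(q)
print(midline(c,"blue",p,S,1.7,range(max(int(p[1])-20,3),int(q[1])-3,12)))
im=c["img"];u=int(q[0]);print([(v,im[v,u].tolist()) for v in range(int(q[1])-6,int(q[1])+18,2)])
p=proj(c,[(488+0,60,150),(488,60,150)])[0];print(p)
hsv=cv2.cvtColor(im,cv2.COLOR_BGR2HSV)
k=blob(im,(13,190,90),(25,255,255),p);print(cv2.boundingRect(k.astype(int)))
E
```

```text
26.38 [501.5  54.4 146. ] [-3.141 -0.055 -0.008] [-0.3 -0.1 -1.1] 61.0
[[319.6, 0.0, 283.7], [0.0, 319.6, 210.5], [0.0, 0.0, 1.0]] [[0.04, 0.97, 0.25, 572.3], [-1.0, 0.03, 0.01, 56.86], [0.0, -0.25, 0.97, 316.27], [0.0, 0.0, 0.0, 1.0]]
[293.21690481  46.60983392]
[292.71584161 110.47908404]
[[ 26.   65.5  66.1  50.5 -51.8  -0.6]
 [ 38.   57.   57.6  50.3 -51.9  -0.8]
 [ 50.   48.2  48.8  50.  -52.   -1. ]
 [ 62.   39.2  39.8  50.6 -52.2  -0.8]
 [ 74.   29.9  30.5  50.4 -51.4  -0.5]
 [ 86.   20.3  20.9  51.  -51.6  -0.3]
 [ 98.   10.3  11.   50.7 -51.7  -0.5]]
[(104, [187, 110, 52]), (106, [189, 111, 54]), (108, [189, 111, 57]), (110, [180, 110, 63]), (112, [185, 190, 182]), (114, [250, 252, 249]), (116, [249, 250, 248]), (118, [246, 248, 245]), (120, [245, 247, 244]), (122, [244, 247, 244]), (124, [242, 246, 241]), (126, [154, 163, 162])]
[272.81807527 280.22887274]Traceback (most recent call last):
  File "<stdin>", line 8, in <module>
  File "h.py", line 20, in blob
    return max(cs,key=cv2.contourArea)[:,0].astype(np.float32)
           ~~~^^^^^^^^^^^^^^^^^^^^^^^^
ValueError: max() iterable argument is empty
```

```bash
sed -i 's/np.array(\[590,51.5,16\]),2.)/np.array([587.5,48.7,16]),1.8)/; s/np.array(\[585,251.3,16\])/np.array([582.4,250.9,15.6])/' p.py
python3 - <<'E'
from cell import r
from p import *
plan(r.state(),*deck("blue",37,0,40),6)
E
```

```text
1 [0.38, 0.03, 0.27] [-0.0, 0.35, 0.01]
2 [0.38, 0.03, 0.29] [-0.0, 0.34, 0.0]
3 [0.36, 0.03, 0.3] [-0.0, 0.35, 0.01]
4 [0.36, 0.03, 0.31] [-0.0, 0.34, 0.0]
5 [0.34, 0.03, 0.32] [-0.01, 0.35, 0.01]
6 [0.33, 0.03, 0.34] [0.0, 0.35, 0.01]
end [615.2  49.6  62.8]
```

step_arm(
  motion=[
    {"translation": [0.38,0.03,0.27],"delta_rot": [0,0.35,0],"jaw": 1},
    {"translation": [0.38,0.03,0.29],"delta_rot": [0,0.35,0],"jaw": 1},
    {"translation": [0.36,0.03,0.3],"delta_rot": [0,0.35,0],"jaw": 1},
    {"translation": [0.36,0.03,0.31],"delta_rot": [0,0.34,0],"jaw": 1},
    {"translation": [0.34,0.03,0.32],"delta_rot": [0,0.35,0.01],"jaw": 1},
    {"translation": [0.33,0.03,0.34],"delta_rot": [0,0.35,0.01],"jaw": 1},
    {"translation": [0,0,0],"delta_rot": [0,0,0],"jaw": 1},
    {"translation": [0,0,0],"delta_rot": [0,0,0],"jaw": 1},
  ],
)

```text
time: 27.42
ee_pos: [613.3, 50.3, 61.9]
tool_rot: [-3.12, -0.053, -0.324]
force: [-0.1, -0.1, -0.4]
opening: 61.0
gripper_force: 15.0
```

```bash
python3 st.py blue
```

```text
27.43 [34.8  0.8 39.5] [ 0.07 -0.15 -0.13] [-0.1 -0.1 -0.4] 61.0
```

step_arm(
  motion=[
    {"translation": [0.02,0.02,0.3],"delta_rot": [0,0.03,0],"jaw": 1},
    {"translation": [0,0,0.25],"delta_rot": [0,0,0],"jaw": 1},
    {"translation": [0,0,0.1],"delta_rot": [0,0,0],"jaw": 1},
    {"translation": [0,0,0],"delta_rot": [0,0,0],"jaw": 1},
    {"translation": [0,0,0],"delta_rot": [0,0,0],"jaw": 1},
  ],
)

```text
time: 28.05
ee_pos: [622.4, 49.4, 30.8]
tool_rot: [-3.119, -0.052, -0.332]
force: [0.6, 0.3, -1.3]
opening: 60.8
gripper_force: 15.0
```

```bash
python3 st.py blue
```

```text
28.05 [37.2 -0.4  7.2] [ 0.06  0.16 -0.12] [ 0.6  0.3 -1.3] 60.8
```

step_arm(
  motion=[
    {"translation": [-0.03,-0.01,0.02],"delta_rot": [0,0,0],"jaw": 1},
    {"translation": [-0.02,0,0.02],"delta_rot": [0,0,0],"jaw": 1},
    {"translation": [0,0,0.02],"delta_rot": [0,0,0],"jaw": 1},
    {"translation": [0,0,0],"delta_rot": [0,0,0],"jaw": 1},
  ],
)

```text
time: 28.55
ee_pos: [620.3, 49.8, 27.3]
tool_rot: [-3.119, -0.053, -0.332]
force: [-2.7, 0.5, 5.4]
opening: 60.7
gripper_force: 15.0
```

```bash
python3 st.py blue
```

```text
28.55 [34.5  0.1  4.2] [ 0.07  0.14 -0.12] [-2.7  0.5  5.4] 60.7
```

Touching the deck. Next, slide it down to the cleat.

step_arm(
  motion=[
    {"translation": [-0.03,0,0],"delta_rot": [0,0,0],"jaw": 1},
    {"translation": [-0.02,0,0],"delta_rot": [0,0,0],"jaw": 1},
    {"translation": [0,0,0],"delta_rot": [0,0,0],"jaw": 1},
  ],
)

```text
time: 28.92
ee_pos: [618.8, 49.7, 27.0]
tool_rot: [-3.119, -0.052, -0.334]
force: [2.7, 0.2, 6.4]
opening: 61.1
gripper_force: 15.0
```

```bash
python3 st.py blue
```

```text
28.93 [32.9 -0.   4.2] [ 0.06  0.23 -0.12] [2.7 0.2 6.4] 61.1
```

step_arm(
  motion=[
    {"translation": [-0.02,0,0],"delta_rot": [0,0,0],"jaw": 1},
    {"translation": [-0.01,0,0],"delta_rot": [0,0,0],"jaw": 1},
    {"translation": [0,0,0],"delta_rot": [0,0,0],"jaw": 1},
  ],
)

```text
time: 29.3
ee_pos: [618.6, 49.7, 27.1]
tool_rot: [-3.119, -0.052, -0.338]
force: [8.2, 1.5, 3.6]
opening: 60.7
gripper_force: 15.0
```

```bash
python3 st.py blue
```

```text
29.3 [32.8 -0.   4.3] [ 0.06  0.37 -0.11] [8.2 1.5 3.6] 60.7
```

step_arm(
  motion=[
    {"translation": [0,0,0],"delta_rot": [0,0,0],"jaw": 0.2},
    {"translation": [0,0,0],"delta_rot": [0,0,0],"jaw": 0},
    {"translation": [0,0,0],"delta_rot": [0,0,0],"jaw": 0},
    {"translation": [0,0,-0.2],"delta_rot": [0,0,0],"jaw": 0},
    {"translation": [0,0,-0.4],"delta_rot": [0,0,0],"jaw": 0},
    {"translation": [0,0,-0.6],"delta_rot": [0,0,0],"jaw": 0},
    {"translation": [-0.3,0,-0.6],"delta_rot": [0,-0.5,0],"jaw": 0},
    {"translation": [-0.5,0,-0.6],"delta_rot": [0,-0.5,0],"jaw": 0},
    {"translation": [-0.5,0,-0.4],"delta_rot": [0,-0.5,0],"jaw": 0},
    {"translation": [-0.5,0,0],"delta_rot": [0,-0.6,0],"jaw": 0},
    {"translation": [0,0,0],"delta_rot": [0,0,0],"jaw": 0},
    {"translation": [0,0,0],"delta_rot": [0,0,0],"jaw": 0},
  ],
)

```text
time: 30.8
ee_pos: [502.3, 45.7, 152.7]
tool_rot: [-3.14, -0.053, -0.007]
force: [-0.4, 0.2, 0.4]
opening: 91.6
gripper_force: 0.0
```

```bash
python3 snap.py w10
cat >> m.py <<'E'
def disc(c,lohi,seat,yaw,guess,h,rmax):
    """circle on a plane h above the deck: centre and radius in deck axes"""
    y=np.radians(yaw);t=np.radians(12);ux=np.array([np.cos(t)*np.cos(y),np.cos(t)*np.sin(y),np.sin(t)]);uy=np.array([-np.sin(y),np.cos(y),0]);uz=np.cross(ux,uy)
    m=cv2.inRange(cv2.cvtColor(c["img"],cv2.COLOR_BGR2HSV),*map(np.array,lohi))
    v,u=np.nonzero(m);P=plane(c,np.c_[u,v],seat+h*uz,uz)-seat;Q=np.c_[P@ux,P@uy]
    Q=Q[np.hypot(*(Q-guess).T)<rmax]
    return cv2.minEnclosingCircle(Q.astype(np.float32)),Q.mean(0).round(1),np.percentile(Q,[.5,99.5],axis=0).round(1).tolist(),len(Q)
E
python3 - <<'E'
from m import *
from p import SEAT
from cell import r
from p import plan,pose
c=dict(np.load("w10.npz"));S,y=SEAT["blue"]
print(disc(c,((13,190,90),(25,255,255)),S,y,(31.5,0),19,42))
print(proj(c,S))
plan(r.state(),(440.8,212,120),pose(20),6)
E
```

```text
30.8 [502.3  45.7 152.7] [-3.14  -0.053 -0.007] [-0.4  0.2  0.4] 91.6
[[319.6, 0.0, 283.7], [0.0, 319.6, 210.5], [0.0, 0.0, 1.0]] [[0.03, 0.97, 0.25, 573.19], [-1.0, 0.03, 0.01, 47.99], [-0.0, -0.25, 0.97, 322.92], [0.0, 0.0, 0.0, 1.0]]
(((31.233264923095703, -0.10101298987865448), 30.57546043395996), array([32.8, -0.2]), [[1.7, -29.6], [60.7, 29.2]], 3182)
[[283.52843863 111.32070725]]
1 [-0.19, -0.56, 0.11] [-0.0, -0.01, -0.53]
2 [-0.15, -0.57, 0.11] [-0.0, -0.0, -0.52]
3 [-0.13, -0.58, 0.1] [-0.0, -0.01, -0.53]
4 [-0.09, -0.58, 0.11] [-0.0, -0.0, -0.52]
5 [-0.07, -0.59, 0.11] [-0.0, -0.01, -0.53]
6 [-0.03, -0.59, 0.11] [-0.0, -0.01, -0.52]
end [440.9 212.1 120. ]
```

View pics/w10.png

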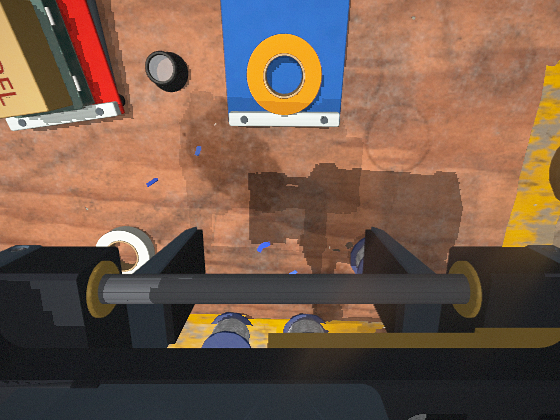

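The orange tape lies against the blue cleat, centred at (284,75), with the deck at columns 222–349. The white tape is at (128,250).

step_arm(
  motion=[
    {"translation": [-0.19,-0.56,0.11],"delta_rot": [0,0,-0.53],"jaw": 0},
    {"translation": [-0.15,-0.57,0.11],"delta_rot": [0,0,-0.53],"jaw": 0},
    {"translation": [-0.13,-0.58,0.1],"delta_rot": [0,-0.01,-0.53],"jaw": 0},
    {"translation": [-0.09,-0.58,0.11],"delta_rot": [0,-0.01,-0.52],"jaw": 0},
    {"translation": [-0.07,-0.59,0.11],"delta_rot": [0,-0.01,-0.53],"jaw": 0},
    {"translation": [-0.03,-0.59,0.11],"delta_rot": [0,-0.01,-0.52],"jaw": 0},
    {"translation": [0,0,0],"delta_rot": [0,0,0],"jaw": 0},
  ],
)

```text
time: 31.72
ee_pos: [439.7, 213.5, 119.3]
tool_rot: [-3.093, -0.551, 0.003]
force: [0.3, -0.2, -0.2]
opening: 91.3
gripper_force: 0.0
```

```bash
python3 snap.py w11
python3 - <<'E'
from m import *
c=dict(np.load("w11.npz"));im=c["img"];p=proj(c,(441,212+21,16))[0];print(p)
k=blob(im,(0,0,150),(180,70,255),p);print(cv2.boundingRect(k.astype(int)))
P=onz(c,k,16.5)[:,:2].astype(np.float32);print(cv2.minEnclosingCircle(P),rect(P))
E
```

```text
31.73 [439.7 213.5 119.3] [-3.093e+00 -5.510e-01  3.000e-03] [ 0.3 -0.2 -0.2] 91.3
[[319.6, 0.0, 283.7], [0.0, 319.6, 210.5], [0.0, 0.0, 1.0]] [[0.35, 0.91, 0.24, 507.28], [-0.94, 0.33, 0.09, 238.4], [-0.0, -0.26, 0.97, 289.06], [0.0, 0.0, 0.0, 1.0]]
[263.36734616 200.87624433]
(255, 180, 62, 61)
((439.6697692871094, 211.36534118652344), 27.721586227416992) (array([439.7, 211.1]), array([53.7, 55. ]), np.float32(1.7))
```

step_arm(
  grip_force=15,
  motion=[
    {"translation": [-0.01,0.04,0.5],"delta_rot": [0,0,0],"jaw": 0},
    {"translation": [0,0,0.6],"delta_rot": [0,0,0],"jaw": 0},
    {"translation": [0,0,0.6],"delta_rot": [0,0,0],"jaw": 0},
    {"translation": [0,0,0.4],"delta_rot": [0,0,0],"jaw": 0},
    {"translation": [0,0,0.15],"delta_rot": [0,0,0],"jaw": 0},
    {"translation": [0,0,0.04],"delta_rot": [0,0,0],"jaw": 0},
    {"translation": [0,0,0],"delta_rot": [0,0,0],"jaw": 0.15},
    {"translation": [0,0,0],"delta_rot": [0,0,0],"jaw": 1},
    {"translation": [0,0,0],"delta_rot": [0,0,0],"jaw": 1},
    {"translation": [0,0,0],"delta_rot": [0,0,0],"jaw": 1},
    {"translation": [0,0,0],"delta_rot": [0,0,0],"jaw": 1},
  ],
)

```text
time: 33.15
ee_pos: [440.2, 210.1, 5.4]
tool_rot: [-3.094, -0.547, 0.002]
force: [0.5, 1.0, 5.5]
opening: 54.9
gripper_force: 15.0
```

Run:
```python
from cell import r
from p import *
s=r.state();s["ee_pos"]=np.array(s["ee_pos"])+[0,0,110]
plan(s,*deck("blue",32.2,0,85),9)
```

```text
1 [0.21, 0.46, 0.02] [-0.04, 0.23, 0.35]
2 [0.23, 0.45, 0.03] [-0.03, 0.23, 0.35]
3 [0.25, 0.44, 0.03] [-0.04, 0.24, 0.36]
4 [0.26, 0.43, 0.05] [-0.04, 0.23, 0.35]
5 [0.27, 0.43, 0.05] [-0.04, 0.23, 0.35]
6 [0.29, 0.41, 0.05] [-0.03, 0.23, 0.35]
7 [0.29, 0.41, 0.07] [-0.04, 0.24, 0.36]
8 [0.32, 0.39, 0.07] [-0.04, 0.23, 0.35]
9 [0.32, 0.38, 0.09] [-0.03, 0.23, 0.35]
end [601.4  49.1 105.8]
```

step_arm(
  motion=[
    {"translation": [0,0,-0.4],"delta_rot": [0,0,0],"jaw": 1},
    {"translation": [0,0,-0.6],"delta_rot": [0,0,0],"jaw": 1},
    {"translation": [0,0,-0.6],"delta_rot": [0,0,0],"jaw": 1},
    {"translation": [0,0,-0.6],"delta_rot": [0,0,0],"jaw": 1},
    {"translation": [0.21,0.46,0.02],"delta_rot": [-0.04,0.23,0.35],"jaw": 1},
    {"translation": [0.23,0.45,0.03],"delta_rot": [-0.03,0.23,0.35],"jaw": 1},
    {"translation": [0.25,0.44,0.03],"delta_rot": [-0.04,0.24,0.36],"jaw": 1},
    {"translation": [0.26,0.43,0.05],"delta_rot": [-0.04,0.23,0.35],"jaw": 1},
  ],
)

```text
time: 34.15
ee_pos: [512.5, 138.2, 110.7]
tool_rot: [-3.12, -0.325, -0.146]
force: [-0.1, 0.0, -0.2]
opening: 54.5
gripper_force: 15.0
```

step_arm(
  motion=[
    {"translation": [0.27,0.43,0.05],"delta_rot": [-0.04,0.23,0.35],"jaw": 1},
    {"translation": [0.29,0.41,0.05],"delta_rot": [-0.03,0.23,0.35],"jaw": 1},
    {"translation": [0.29,0.41,0.07],"delta_rot": [-0.04,0.24,0.36],"jaw": 1},
    {"translation": [0.32,0.39,0.07],"delta_rot": [-0.04,0.23,0.35],"jaw": 1},
    {"translation": [0.32,0.38,0.09],"delta_rot": [-0.03,0.23,0.35],"jaw": 1},
    {"translation": [0,0,0],"delta_rot": [0,0,0],"jaw": 1},
    {"translation": [0,0,0],"delta_rot": [0,0,0],"jaw": 1},
  ],
)

```text
time: 35.02
ee_pos: [601.2, 49.0, 105.4]
tool_rot: [-3.121, -0.049, -0.326]
force: [-0.0, 0.5, -0.2]
opening: 54.8
gripper_force: 15.0
```

```bash
python3 st.py blue
python3 - <<'E'
from cell import r
from p import *
plan(r.state(),*deck("blue",32.2,0,29),1)
E
```

```text
35.02 [31.9 -0.1 84.6] [ 0.03 -0.07  0.  ] [-0.   0.5 -0.2] 54.8
1 [0.01, -0.0, 1.11] [-0.0, 0.01, -0.0]
end [613.1  49.4  51.2]
```

step_arm(
  motion=[
    {"translation": [0.01,0,0.45],"delta_rot": [0,0,0],"jaw": 1},
    {"translation": [0,0,0.4],"delta_rot": [0,0,0],"jaw": 1},
    {"translation": [0,0,0.25],"delta_rot": [0,0,0],"jaw": 1},
    {"translation": [0,0,0.02],"delta_rot": [0,0,0],"jaw": 1},
    {"translation": [0,0,0],"delta_rot": [0,0,0],"jaw": 1},
  ],
)

```text
time: 35.65
ee_pos: [613.6, 49.6, 51.4]
tool_rot: [-3.12, -0.05, -0.328]
force: [0.0, -0.8, -0.0]
opening: 54.5
gripper_force: 15.0
```

```bash
python3 st.py blue
```

```text
35.65 [32.9  0.  29.2] [ 0.02 -0.01 -0.02] [ 0.  -0.8 -0. ] 54.5
```

step_arm(
  motion=[
    {"translation": [-0.01,0,0.04],"delta_rot": [0,0,0],"jaw": 1},
    {"translation": [0,0,0.04],"delta_rot": [0,0,0],"jaw": 1},
    {"translation": [0,0,0.02],"delta_rot": [0,0,0],"jaw": 1},
    {"translation": [0,0,0],"delta_rot": [0,0,0],"jaw": 1},
  ],
)

```text
time: 36.15
ee_pos: [614.1, 49.4, 46.3]
tool_rot: [-3.12, -0.049, -0.328]
force: [-3.7, -0.6, 8.7]
opening: 54.7
gripper_force: 15.0
```

```bash
python3 st.py blue
```

```text
36.15 [32.3 -0.1 24.1] [ 0.02 -0.01 -0.01] [-3.7 -0.6  8.7] 54.7
```

Contact exactly as expected (24.2). I'll release and go look.

step_arm(
  motion=[
    {"translation": [0,0,0],"delta_rot": [0,0,0],"jaw": 0.3},
    {"translation": [0,0,0],"delta_rot": [0,0,0],"jaw": 0},
    {"translation": [0,0,0],"delta_rot": [0,0,0],"jaw": 0},
    {"translation": [0,0,-0.2],"delta_rot": [0,0,0],"jaw": 0},
    {"translation": [0,0,-0.4],"delta_rot": [0,0,0],"jaw": 0},
    {"translation": [0,0,-0.6],"delta_rot": [0,0,0],"jaw": 0},
    {"translation": [-0.3,0,-0.6],"delta_rot": [0,-0.5,0],"jaw": 0},
    {"translation": [-0.5,0,-0.3],"delta_rot": [0,-0.5,0],"jaw": 0},
    {"translation": [-0.5,0,-0.1],"delta_rot": [0,-0.5,0],"jaw": 0},
    {"translation": [-0.5,0,0],"delta_rot": [0,-0.6,0],"jaw": 0},
    {"translation": [0,0,0],"delta_rot": [0,0,0],"jaw": 0},
    {"translation": [0,0,0],"delta_rot": [0,0,0],"jaw": 0},
  ],
)

```text
time: 37.65
ee_pos: [504.3, 45.9, 142.8]
tool_rot: [-3.141, -0.05, -0.001]
force: [0.0, 0.6, 0.5]
opening: 91.1
gripper_force: 0.0
```

```bash
python3 snap.py w12
python3 - <<'E'
from m import *
from p import SEAT
from cell import r
from p import plan,pose
c=dict(np.load("w12.npz"));S,y=SEAT["blue"]
print(disc(c,((0,0,160),(180,60,255)),S,y,(32,0),35.5,29.5))
print(disc(c,((13,190,90),(25,255,255)),S,y,(31.5,0),19,42))
plan(r.state(),(440,-52.8,150),pose(-10),5)
E
```

```text
37.65 [504.3  45.9 142.8] [-3.141e+00 -5.000e-02 -1.000e-03] [0.  0.6 0.5] 91.1
[[319.6, 0.0, 283.7], [0.0, 319.6, 210.5], [0.0, 0.0, 1.0]] [[0.03, 0.97, 0.25, 575.75], [-1.0, 0.03, 0.01, 48.11], [-0.0, -0.25, 0.97, 312.73], [0.0, 0.0, 0.0, 1.0]]
(((30.934057235717773, 0.15947842597961426), 28.350751876831055), array([33.1, -0.1]), [[4.3, -26.9], [58.6, 26.6]], 2908)
(((31.301156997680664, -0.11962979286909103), 30.564809799194336), array([49.4,  3.4]), [[3.1, -30.4], [61.2, 29.8]], 242)
1 [-0.27, 0.39, -0.03] [-0.0, -0.0, 0.41]
2 [-0.25, 0.39, -0.03] [-0.0, -0.0, 0.41]
3 [-0.24, 0.41, -0.03] [-0.0, -0.0, 0.42]
4 [-0.22, 0.42, -0.03] [-0.0, -0.0, 0.41]
5 [-0.2, 0.42, -0.03] [-0.0, -0.01, 0.41]
end [440.  -52.6 150.1]
```

View pics/w12.png

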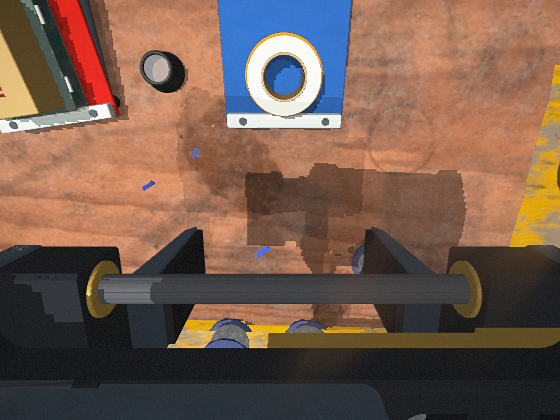

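The white roll is concentric with the orange one, at (284,75) on the blue stand.

step_arm(
  motion=[
    {"translation": [-0.27,0.39,-0.03],"delta_rot": [0,0,0.41],"jaw": 0},
    {"translation": [-0.25,0.39,-0.03],"delta_rot": [0,0,0.41],"jaw": 0},
    {"translation": [-0.24,0.41,-0.03],"delta_rot": [0,0,0.42],"jaw": 0},
    {"translation": [-0.22,0.42,-0.03],"delta_rot": [0,0,0.41],"jaw": 0},
    {"translation": [-0.2,0.42,-0.03],"delta_rot": [0,0,0.41],"jaw": 0},
    {"translation": [0,0,0],"delta_rot": [0,0,0],"jaw": 0},
  ],
)

```text
time: 38.45
ee_pos: [439.2, -53.6, 150.1]
tool_rot: [3.129, -0.277, -0.001]
force: [-1.4, 0.0, 0.3]
opening: 91.1
gripper_force: 0.0
```

```bash
python3 snap.py w13
python3 - <<'E'
from m import *
c=dict(np.load("w13.npz"));im=c["img"];p=proj(c,(440,-53+20,38))[0];print(p)
k=blob(im,(105,80,40),(135,255,230),p);print(cv2.boundingRect(k.astype(int)))
P=onz(c,k,38)[:,:2].astype(np.float32);print(cv2.minEnclosingCircle(P),rect(P))
E
```

```text
38.45 [439.2 -53.6 150.1] [ 3.129e+00 -2.770e-01 -1.000e-03] [-1.4  0.   0.3] 91.1
[[319.6, 0.0, 283.7], [0.0, 319.6, 210.5], [0.0, 0.0, 1.0]] [[-0.17, 0.95, 0.25, 509.81], [-0.98, -0.17, -0.04, -66.25], [0.0, -0.26, 0.97, 320.0], [0.0, 0.0, 0.0, 1.0]]
[261.09384727 210.38967248]
(256, 172, 58, 62)
((442.6841735839844, -54.817073822021484), 28.801237106323242) (array([442.4, -54. ]), array([52. , 56.5]), np.float32(9.1))
```

View pics/w13.png

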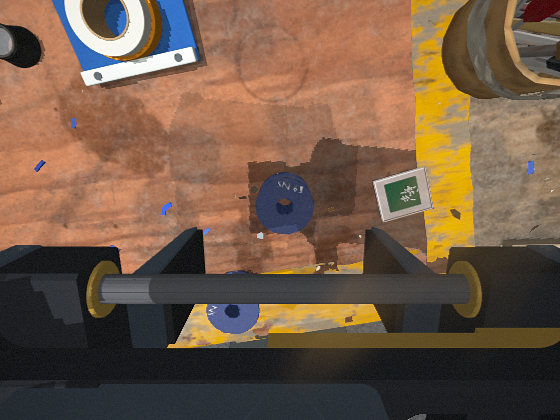

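The target spool is at (285,203), the rightmost, with the next one at (233,308). The chip tray at (402,194) is more than 50 px from the finger path.

Run:
```python
from m import *
from p import *
from cell import r
c=dict(np.load("w13.npz"));P=onz(c,[(285,203),(285,172),(285,234),(255.5,203),(314,203),(374,183),(382,222)],38);print(P.round(1).tolist())
plan(r.state(),(441.6,-54.2,13),pose(-10),1)
```

```text
[[443.0, -55.7, 38.0], [470.8, -60.6, 38.0], [413.8, -50.5, 38.0], [447.7, -29.3, 38.0], [438.4, -81.6, 38.0], [447.2, -137.1, 38.0], [409.7, -140.6, 38.0]]
1 [0.04, 0.02, 2.74] [-0.0, 0.0, -0.01]
end [441.4 -54.3  13.1]
```

step_arm(
  grip_force=15,
  motion=[
    {"translation": [0.07,0.02,0.5],"delta_rot": [0,0,0],"jaw": 0},
    {"translation": [0,0,0.6],"delta_rot": [0,0,0],"jaw": 0},
    {"translation": [0,0,0.6],"delta_rot": [0,0,0],"jaw": 0},
    {"translation": [0,0,0.6],"delta_rot": [0,0,0],"jaw": 0},
    {"translation": [0,0,0.4],"delta_rot": [0,0,0],"jaw": 0},
    {"translation": [0,0,0.18],"delta_rot": [0,0,0],"jaw": 0},
    {"translation": [0,0,0.03],"delta_rot": [0,0,0],"jaw": 0},
    {"translation": [0,0,0],"delta_rot": [0,0,0],"jaw": 0.2},
    {"translation": [0,0,0],"delta_rot": [0,0,0],"jaw": 1},
    {"translation": [0,0,0],"delta_rot": [0,0,0],"jaw": 1},
    {"translation": [0,0,0],"delta_rot": [0,0,0],"jaw": 1},
    {"translation": [0,0,0],"delta_rot": [0,0,0],"jaw": 1},
  ],
)

```text
time: 40.0
ee_pos: [442.5, -54.2, 4.7]
tool_rot: [-3.13, 0.274, 0.001]
force: [-0.3, -0.1, 6.8]
opening: 53.1
gripper_force: 15.0
```

Run:
```python
from cell import r
from p import *
s=r.state();print(s["ft_torque"]);s["ee_pos"]=np.array(s["ee_pos"])+[0,0,120]
plan(s,*deck("blue",32.2,0,105),8)
```

```text
[ 0.07130305  0.10481098 -0.01524421]
1 [0.34, -0.32, -0.0] [0.03, 0.26, -0.26]
2 [0.34, -0.31, 0.01] [0.02, 0.26, -0.25]
3 [0.35, -0.31, 0.01] [0.03, 0.27, -0.26]
4 [0.36, -0.29, 0.03] [0.03, 0.26, -0.26]
5 [0.37, -0.29, 0.04] [0.02, 0.26, -0.25]
6 [0.37, -0.27, 0.05] [0.03, 0.26, -0.26]
7 [0.37, -0.27, 0.06] [0.03, 0.26, -0.25]
8 [0.39, -0.25, 0.07] [0.02, 0.27, -0.26]
end [597.4  48.8 125.2]
```

step_arm(
  grip_force=25,
  motion=[
    {"translation": [0,0,0],"delta_rot": [0,0,0],"jaw": 1},
    {"translation": [0,0,-0.4],"delta_rot": [0,0,0],"jaw": 1},
    {"translation": [0,0,-0.6],"delta_rot": [0,0,0],"jaw": 1},
    {"translation": [0,0,-0.7],"delta_rot": [0,0,0],"jaw": 1},
    {"translation": [0,0,-0.7],"delta_rot": [0,0,0],"jaw": 1},
    {"translation": [0.34,-0.32,0],"delta_rot": [0.03,0.26,-0.26],"jaw": 1},
    {"translation": [0.34,-0.31,0.01],"delta_rot": [0.02,0.26,-0.25],"jaw": 1},
    {"translation": [0.35,-0.31,0.01],"delta_rot": [0.03,0.27,-0.26],"jaw": 1},
    {"translation": [0.36,-0.29,0.03],"delta_rot": [0.03,0.26,-0.26],"jaw": 1},
  ],
)

```text
time: 41.12
ee_pos: [520.7, -1.4, 124.0]
tool_rot: [-3.133, 0.108, -0.164]
force: [-0.7, -1.0, -2.2]
opening: 53.0
gripper_force: 25.0
```

step_arm(
  motion=[
    {"translation": [0.37,-0.29,0.04],"delta_rot": [0.02,0.26,-0.25],"jaw": 1},
    {"translation": [0.37,-0.27,0.05],"delta_rot": [0.03,0.26,-0.26],"jaw": 1},
    {"translation": [0.37,-0.27,0.06],"delta_rot": [0.03,0.26,-0.25],"jaw": 1},
    {"translation": [0.39,-0.25,0.07],"delta_rot": [0.02,0.27,-0.26],"jaw": 1},
    {"translation": [0,0,0],"delta_rot": [0,0,0],"jaw": 1},
    {"translation": [0,0,0],"delta_rot": [0,0,0],"jaw": 1},
  ],
)

```text
time: 41.88
ee_pos: [597.1, 48.8, 124.8]
tool_rot: [-3.121, -0.049, -0.327]
force: [-1.4, -0.2, -2.7]
opening: 53.1
gripper_force: 25.0
```

```bash
python3 st.py blue
python3 - <<'E'
from cell import r
from p import *
plan(r.state(),*deck("blue",32.2,0,45),1)
E
```

```text
41.88 [ 32.   -0.2 104.4] [-0.02 -0.03 -0.  ] [-1.4 -0.2 -2.7] 53.1
1 [0.01, -0.0, 1.19] [0.0, 0.01, 0.0]
end [609.9  49.2  66.7]
```

step_arm(
  motion=[
    {"translation": [0,0,0.45],"delta_rot": [0,0,0],"jaw": 1},
    {"translation": [0,0,0.45],"delta_rot": [0,0,0],"jaw": 1},
    {"translation": [0,0,0.25],"delta_rot": [0,0,0],"jaw": 1},
    {"translation": [0,0,0.05],"delta_rot": [0,0,0],"jaw": 1},
    {"translation": [0,0,0],"delta_rot": [0,0,0],"jaw": 1},
  ],
)

```text
time: 42.5
ee_pos: [609.9, 49.1, 66.7]
tool_rot: [-3.121, -0.049, -0.329]
force: [0.4, 0.1, -2.5]
opening: 52.9
gripper_force: 25.0
```

```bash
python3 st.py blue
```

```text
42.5 [32.5 -0.3 44.9] [-0.02  0.03  0.01] [ 0.4  0.1 -2.5] 52.9
```

step_arm(
  motion=[
    {"translation": [0,0,0.04],"delta_rot": [0,0,0],"jaw": 1},
    {"translation": [0,0,0.04],"delta_rot": [0,0,0],"jaw": 1},
    {"translation": [0,0,0.02],"delta_rot": [0,0,0],"jaw": 1},
    {"translation": [0,0,0],"delta_rot": [0,0,0],"jaw": 1},
  ],
)

```text
time: 43.0
ee_pos: [610.9, 49.2, 61.5]
tool_rot: [-3.121, -0.049, -0.328]
force: [0.2, 0.5, -1.8]
opening: 53.1
gripper_force: 25.0
```

```bash
python3 st.py blue
```

```text
43.0 [32.4 -0.2 39.6] [-0.02  0.01  0.  ] [ 0.2  0.5 -1.8] 53.1
```

step_arm(
  motion=[
    {"translation": [0,0,0.02],"delta_rot": [0,0,0],"jaw": 1},
    {"translation": [0,0,0.01],"delta_rot": [0,0,0],"jaw": 1},
    {"translation": [0,0,0],"delta_rot": [0,0,0],"jaw": 1},
  ],
)

```text
time: 43.38
ee_pos: [611.1, 49.2, 61.3]
tool_rot: [-3.121, -0.049, -0.33]
force: [-13.3, -1.0, 27.6]
opening: 53.4
gripper_force: 25.1
```

```bash
python3 st.py blue
```

```text
43.38 [32.5 -0.2 39.4] [-0.02  0.06 -0.  ] [-13.3  -1.   27.6] 53.4
```

step_arm(
  motion=[
    {"translation": [0,0,-0.02],"delta_rot": [0,0,0],"jaw": 1},
    {"translation": [0,0,0],"delta_rot": [0,0,0],"jaw": 0.3},
    {"translation": [0,0,0],"delta_rot": [0,0,0],"jaw": 0.15},
    {"translation": [0,0,0],"delta_rot": [0,0,0],"jaw": 0},
    {"translation": [0,0,-0.2],"delta_rot": [0,0,0],"jaw": 0},
    {"translation": [0,0,-0.4],"delta_rot": [0,0,0],"jaw": 0},
    {"translation": [0,0,-0.6],"delta_rot": [0,0,0],"jaw": 0},
    {"translation": [-0.3,0,-0.6],"delta_rot": [0,-0.5,0],"jaw": 0},
    {"translation": [-0.5,-0.3,-0.6],"delta_rot": [0,-0.5,0],"jaw": 0},
    {"translation": [-0.5,-0.4,-0.5],"delta_rot": [0,-0.5,0],"jaw": 0},
    {"translation": [-0.3,-0.4,-0.5],"delta_rot": [0,-0.6,0],"jaw": 0},
    {"translation": [0,0,0],"delta_rot": [0,0,0],"jaw": 0},
  ],
)

```text
time: 44.88
ee_pos: [503.0, 101.9, 219.7]
tool_rot: [-3.141, -0.051, -0.004]
force: [0.2, 0.1, -0.8]
opening: 91.6
gripper_force: 0.0
```

```bash
python3 snap.py w14
python3 - <<'E'
import cv2,numpy as np
from snap import snap
s=snap("side2","side");t=snap("top2","top")
a=cv2.imread("pics/w14.png")[:300]
b=cv2.resize(s["img"][180:310,140:360],None,fx=2.5,fy=2.5,interpolation=cv2.INTER_CUBIC)
cv2.imwrite("pics/fin.png",np.vstack([a[:270,:550],b[:320]]))
from m import *
from p import SEAT
c=dict(np.load("w14.npz"));S,y=SEAT["blue"]
print(disc(c,((105,80,40),(140,255,230)),S,y,(32,0),73.5,27.5))
print(disc(c,((0,0,160),(180,60,255)),S,y,(32,0),35.5,29.5))
E
```

```text
44.88 [503.  101.9 219.7] [-3.141 -0.051 -0.004] [ 0.2  0.1 -0.8] 91.6
[[319.6, 0.0, 283.7], [0.0, 319.6, 210.5], [0.0, 0.0, 1.0]] [[0.03, 0.97, 0.25, 574.2], [-1.0, 0.03, 0.01, 104.21], [0.0, -0.25, 0.97, 389.78], [0.0, 0.0, 0.0, 1.0]]
44.92 [502.9 101.2 218.5] [3.141e+00 5.100e-02 3.000e-03] [ 0.6 -0.3 -0.1] 91.1
(((31.99816131591797, -0.012530187144875526), 27.4921875), array([31.5,  0.2]), [[5.7, -26.4], [56.8, 26.3]], 3065)
(((32.7320556640625, -0.610992431640625), 28.579042434692383), array([48. ,  4.2]), [[19.4, -25.9], [59.0, 27.3]], 331)
```

View pics/fin.png

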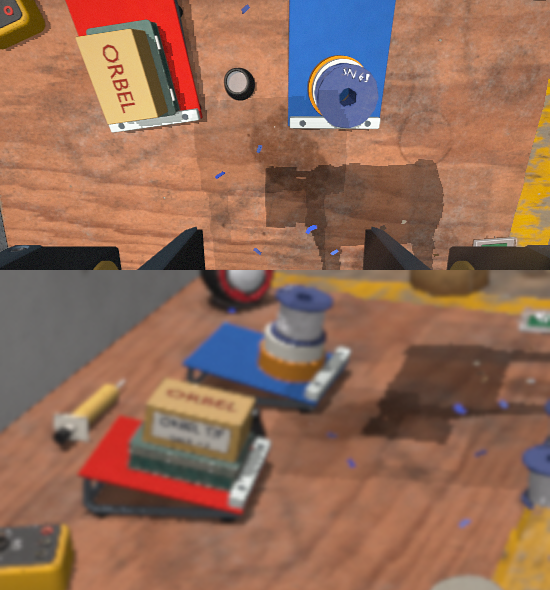

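Both stacks are standing: the carton on the tin at (120,75), and the spool on the rolls at (345,92). The loupe at (239,84) and the tray look undisturbed. One last check of the carton's centring and of the bystanders.

Run:
```python
from m import *
from p import SEAT
c=dict(np.load("w14.npz"));S,yaw=SEAT["red"]
q=R.from_euler("z",yaw,degrees=True)*R.from_euler("y",-12,degrees=True);uz=q.apply([0,0,1])
def dk(px,h): return q.inv().apply(plane(c,px,S+h*uz,uz)-S).round(1)
k=blob(c["img"],(15,60,50),(30,200,255),(115,80));P=q.inv().apply(plane(c,k,S+57*uz,uz)-S);print(cv2.boundingRect(k.astype(int)),rect(P))
k=cv2.approxPolyDP(cv2.convexHull(k),4,True)[:,0];print(k.tolist(),dk(k,57).tolist())
print("tin top edge",dk([(118,22),(152,20),(181,110)],23).tolist())
a,b=cv2.imread("pics/top0.png"),cv2.imread("pics/top2.png")
for n,(x,y) in dict(loupe=(247,162),chips=(391,249)).items():
    t=a[y-14:y+14,x-14:x+14];m=cv2.matchTemplate(b[y-22:y+22,x-22:x+22],t,cv2.TM_CCOEFF_NORMED);_,v,_,l=cv2.minMaxLoc(m);print(n,v,np.array(l)-8)
```

```text
(75, 29, 93, 96) (array([41.7, -6.2]), array([60.6, 74.7]), np.float32(179.9))
[[142.0, 30.0], [167.0, 111.0], [108.0, 124.0], [75.0, 37.0]] [[76.3, -34.5, 57.0], [8.6, -35.8, 57.0], [4.6, 23.2, 57.0], [78.7, 23.5, 57.0]]
tin top edge [[88.7, -2.9, 23.0], [86.2, -34.6, 23.0], [3.6, -39.0, 23.0]]
loupe 0.2035280019044876 [ 1 -8]
chips 0.9813192486763 [0 0]
```

Run:
```python
from m import *
for n,p in (("w1",(291,123)),("w3",(378,94)),("w14",(237.5,83))):
    c=dict(np.load(n+".npz"))
    print(n,onz(c,[p],26).round(1))
c=dict(np.load("top0.npz"));print(onz(c,[(247,162)],26).round(1))
```

```text
w1 [[622.8 159.9  26. ]]
w3 [[618.6 157.8  26. ]]
w14 [[617.8 154.8  26. ]]
[[617.9 154.4  26. ]]
```

The loupe hasn't moved (617.8, 154.8 now against 617.9, 154.4 at the start), and nothing in the moves came near it. Handing in.

```bash
python3 -c "
from cell import job
print(job.close_job())"
```

```text
the job is handed in; nothing more can be done
None
```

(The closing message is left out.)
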